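# Refit the holder bar on the pipette stand

## Task

The pipette stand's holder bar has been taken off and wiped down; put it back. Without dropping or banging it, hang it on the stand's two studs, forked shelf on the side the studs point to, with a stud up in each slot, and let go so that its weight hangs on both; then push it sideways by its end until both studs reach the closed ends of the slots and the bar drops into its seats. Leave the other things on the bench where they are.

Things in the scene. Friction and masses are not known exactly. Their poses are not given: they have to be found in the camera images.
- bar: Loose holder bar, bare aluminium, L-shaped, 0.24 kg, standing upright on its forked shelf. Origin at its underside; y along it (+y = its left end), -x its front, z up. Web: 4 mm thick in the plane x = 0, y -112 to 112, 60 high. Shelf: at the underside, 5 thick, juts 54 to the front, y within 65, three notches. Beyond it each web end is an ear with a J slot cut through the web.
- bar_grip (a point): Centre of the bar's grip rail along the top of its web, axes as the bar's: rail 10 mm thick (x), 130 long (y), 16 high; this point is 66 mm above the bar's underside, at the middle of its length. 25 mm and more free on both sides.
- mouth_left (a point): On the bar's left (+y) ear, axes as the bar's: where a stud's centre lies at the top of the slot's upright entry. The entry is 14 mm wide, open at the bar's underside, 40 high; this point is 36 mm above the underside, 76 to +y of the bar's middle. From there the slot runs level towards +y, 14 mm high.
- mouth_right (a point): The same on the right (-y) ear: 36 mm above the underside, 94 mm to -y of the bar's middle. Its slot also runs towards +y; the two slots are alike and 170 mm apart.
- seat_left (a point): Where the stud's centre lies at the closed +y end of the left slot: 18 mm to +y of mouth_left and 3 mm higher. Over the last 12 mm the slot's roof steps up 3 mm, so the bar drops 3 mm when it gets there and the 8 mm stud has 2 mm play each way along the bar.
- seat_right (a point): The same at the closed +y end of the right slot: 18 mm to +y of mouth_right, 3 mm higher.
- stand: Pipette stand, fixed to the bench: grey base plate 10 mm thick, 270 (y), x -90 to 60; two square steel posts, 16 mm, 249 high, 170 apart; a brace 90 up. Origin on the bench, -x its front (away from the robot), +y its left. A level stud on each post points to the front. The hung bar slides to the stand's -y, 18 mm: push the end of its left (+y) ear at about stud height, 1 to 3 N.
- stud_left (a point): Middle of the neck of the left (+y) stud, on its axis, axes as the stand's, 235 mm above the bench. Neck 8 mm in diameter, 9 long; the post's face is 4.5 mm behind this point, and 4.5 in front of it begins a head 16 mm in diameter, 4 thick. The bar's web goes down between head and post, with 2.5 mm to spare each way.
- stud_right (a point): The same for the right (-y) stud, 170 mm from the left one.
- pipette_a_mid (a point): Bystander: hand pipette lying along the back of the bar, 250 mm long, 26 mm high; leave it.
- pipette_b_mid (a point): Bystander: second pipette of the same kind, lying farther from the robot; leave it.
- tip_box: Bystander: open box of pipette tips, 80 x 118 x 49 mm, on the stand's base plate in front of the posts; origin at its underside.
- tube_rack: Bystander: steel wire tube rack with capped tubes, 85 x 200 x 95 mm; origin at its underside.
- wash_bottle: Bystander: white plastic bottle, 60 mm in diameter, 150 mm high; origin at its underside.
- marker: Bystander: marker pen lying in front of the bar, 115 mm long, 15 mm high; origin at its underside.
- timer: Bystander: flat white timer, 55 x 65 x 18 mm; origin at its underside.
Things that resemble listed ones, but are neither listed nor needed, are in the scene too. Leave any blue or orange look-alike of the bar alone.

How it is judged:
By the outcome, as a careful person would: the job done as asked, in the order asked, and still so for the second after the job is handed in, with the robot touching nothing.
It also fails if it takes over 56 s, if anything falls off the work surface, if the arm or the gripper's body presses on something with over 40 N, if the wrist force passes 120 N, or if a joint passes its speed limit or range.

## Robot

A 7-joint arm with a two-finger parallel gripper is mounted at the origin on the work surface. World frame = base frame: x ahead of the robot, y to its left, z up, the work surface at z = 0. Lengths are in m, angles in rad, forces in N, time in s.
With the tool pointing down it reaches from about 0.4 to 0.875 m from the base axis. Payload 19.3 kg.
Tool frame: the origin (TCP) lies midway between the tips of the shut fingers; the grasp point (between the pads) lies bot.grip_point_offset behind it (bot.grip_point_offset is the distance from the TCP to the grasp point, in m); z points along the fingers, y is the direction in which the jaws open and shut (so a half turn about z gives the same grasp; the last joint's range is limited). The gripper opens to 85 mm and grips with 20 to 120 N. Pads are 22 mm wide; open, the fingers measure 114 mm over their backs; the gripper's body (76 mm by 85 mm) begins 54 mm behind the grasp point. The pads swing forward as they close: fully open they stand 13 mm farther back than shut.
Start: joints at [-1.351, 0.521, -0.036, 1.599, 0.021, 1.021, -0.113], TCP at [0.179, 0.599, 0.199] pointing down, gripper open.
Joint ranges: [-2.91, 2.91], [-0.3, 2.13], [-1.5, 1.42], [0.17, 2.43], [-1.26, 4.41], [0.16, 1.93], [-2.52, 2.52]. Speed limits (rad/s): [1.89, 1.89, 2.39, 2.39, 3.01, 3.01, 3.01].

## Interface

Orientations are given as [roll, pitch, yaw] about the fixed x, y, z axes, in that order (R = Rz(yaw) Ry(pitch) Rx(roll)).
In Python, from workcell import bot gives the robot as it stands.
- The arm moves only by the tool servo_tool, never from a script. Its argument "rows" is a list that holds one entry, the list of rows, each a list of 6 numbers: the shift along the tool's x, y, z in cm, then the turn, a rotation vector about the tool's x, y, z in degrees. A call has 1 to 5 rows; each row shifts and turns the commanded pose from where the row before left it, along the tool's axes as they then stand; what a row does not reach is not made up. A row lasts 1/8 s, in which the tool goes at most 62.5 mm and 10.7 degrees, less where a joint would pass 70% of its speed; a pose out of reach is approached as far as the arm can. A call is refused whole if a number of a shift passes 6.25 or a number of a turn 10.7, either way. A call with a gripper value outside its range is refused whole. "grip" is the opening, from -1 (shut) to 1 (fully open), so that 0 is half open, set as the call begins (left out, the last holds). The fingers move at their own pace and stop on an object; "squeeze" is the grip in N (left out, the last holds). Time passes only in rows, so rows that do not move let the fingers close. It gives the time, the measured TCP pose, the force and the opening at its end, in the units of the state.
- bot.observe(): the state, without advancing time (a new reading comes with each control period).
- bot.grab_frame(name): name is "side" or "top"; returns a dict with "image" (400x640x3 uint8, red, green, blue), "K" (3x3 intrinsics, pixels), "dist" ([k1, k2, p1, p2, k3] as OpenCV has them; the pictures are not rectified), "R" (3x3) and "t" (3): a world point X has camera coordinates R X + t. Camera axes: x right, y down, z forward; pixel columns grow to the right and rows downward; lengths in m; the calibration is good to about 2 mm. A picture is of the moment at which its call begins. There is no depth.
- bot.job_done(): hands the job in, once; it reports no verdict.
The state is a dict: "clock": time; "qpos": joint angles; "qd": joint speeds; "joint_efforts": joint torques, N m; "position": TCP position; "tool_rot": TCP orientation; "force": force on the tool from outside, world axes, zero at the start; "moment": the same for the moment, N m; "grip_width": finger opening in m.
Only numpy, scipy, OpenCV 4.12 (cv2) and the standard library are available. Lean on these libraries where they do the work, as an engineer would, in place of code of your own. Each camera call takes 0.05 s, during which the arm holds its last target.

## Working session

There is one attempt and no reset: what is moved stays moved. The work goes in short steps, Python scripts to look and compute and a tool call to move; the robot and the scene stay as the last step left them, time stands still between calls to the robot, and variables do not carry over. Pictures are saved under pics/ and viewed, and the job is handed in when it is done.

Besides the shell and the picture viewer there is one more tool, called after "Request:" as name(argument=value, ...) on one line, values as JSON. servo_tool: Moves the arm, as the interface text tells. Its arguments: {"type":"object","properties":{"rows":{"type":"array"},"grip":{"type":"number"},"squeeze":{"type":"number"}},"required":["rows"]}

```bash
mkdir -p pics; ls; python3 - <<'E'
from workcell import bot
import cv2, numpy as np, pickle
for n in ["side","top"]:
    f=bot.grab_frame(n); cv2.imwrite(f"pics/{n}0.png",f["image"][:,:,::-1]); pickle.dump(f,open(f"{n}0.pkl","wb"))
    print(n,f["K"].tolist(),f["dist"],f["R"].round(4).tolist(),f["t"], "cam", (-f["R"].T@f["t"]).round(3))
s=bot.observe(); print(s); print(bot.grip_point_offset)
E
```

```text
pics
side [[455.091980557683, 0.0, 321.9070951290459], [0.0, 455.091980557683, 205.82126666714518], [0.0, 0.0, 1.0]] [-0.12033114  0.          0.          0.          0.        ] [[-0.9972, -0.0753, -0.0043], [-0.0526, 0.735, -0.676], [0.054, -0.6739, -0.7369]] [0.52439259 0.16779176 1.14305941] cam [0.47  0.686 0.958]
top [[368.0889651972176, 0.0, 319.21009536836465], [0.0, 368.0889651972176, 202.06519353889357], [0.0, 0.0, 1.0]] [0.01451165 0.         0.         0.         0.        ] [[0.0145, -0.9999, -0.0047], [-0.9785, -0.0132, -0.2057], [0.2056, 0.0076, -0.9786]] [-0.00781623  0.56374918  1.02286822] cam [ 0.341 -0.008  1.117]
{'clock': 0.1, 'qpos': array([-1.35120678,  0.52193554, -0.03631221,  1.59994624,  0.02118807,
        1.02107081, -0.11279976]), 'qd': array([-0.00025327, -0.00280614, -0.00035383, -0.00121137, -0.00145183,
       -0.00066575, -0.00047146]), 'joint_efforts': array([ 2.84449401e-03, -9.28485417e+01,  1.98322780e+00, -3.70530581e+01,
        1.80247554e-02,  5.53438600e-03, -8.05984484e-06]), 'position': array([0.17854071, 0.59861949, 0.19809693]), 'tool_rot': array([-3.14061934e+00,  6.44038604e-05,  2.85177288e+00]), 'force': array([-0.37050726, -0.49186187, -0.00153389]), 'moment': array([-0.00783223, -0.02708536, -0.0393431 ]), 'grip_width': 0.08540957083657495}
0.0187
```

View pics/side0.png

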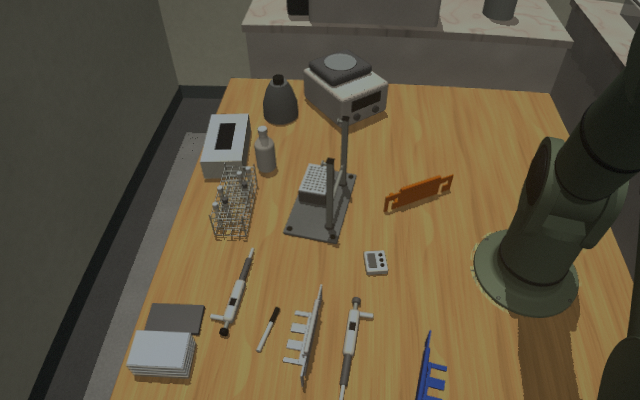

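View pics/top0.png

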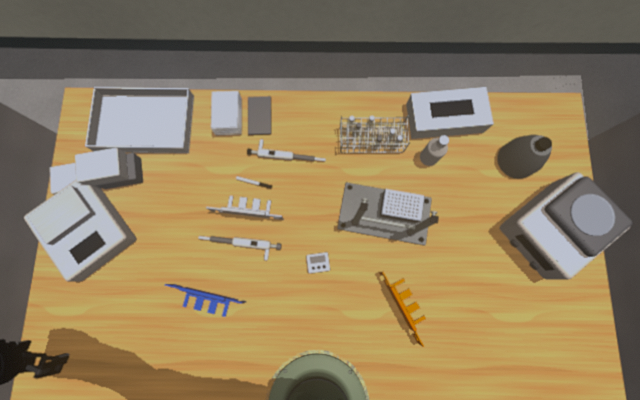

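The top view shows three bar shapes: white/aluminium at (246,210), blue at (205,298) and orange at (402,305). The aluminium one fits the description: bare metal, with a pipette behind it and the marker in front. I'll confirm it in enlarged crops.

```bash
cat > h.py <<'E'
import cv2, numpy as np, pickle
def load(n): return pickle.load(open(n+".pkl","rb"))
def proj(f,P):
    P=np.atleast_2d(np.array(P,float)); r,_=cv2.Rodrigues(f["R"])
    return cv2.projectPoints(P,r,f["t"],f["K"],np.array(f["dist"],float))[0][:,0]
def ray(f,uv):
    n=cv2.undistortPoints(np.array([[uv]],float),f["K"],np.array(f["dist"],float))[0,0]
    return -f["R"].T@f["t"], f["R"].T@np.array([n[0],n[1],1])
def atz(f,uv,z):
    c,d=ray(f,uv); return c+d*(z-c[2])/d[2]
def tri(f1,u1,f2,u2):
    c1,d1=ray(f1,u1);c2,d2=ray(f2,u2)
    s=np.linalg.lstsq(np.c_[d1,-d2],c2-c1,rcond=None)[0]
    a=c1+s[0]*d1;b=c2+s[1]*d2
    return (a+b)/2,np.linalg.norm(a-b)
def crop(f,x0,y0,w,h,k,name):
    im=f["image"][y0:y0+h,x0:x0+w,::-1]
    cv2.imwrite("pics/"+name,cv2.resize(im,None,fx=k,fy=k,interpolation=cv2.INTER_CUBIC))
E
python3 - <<'E'
from h import *
t=load("top0");s=load("side0")
crop(t,195,180,100,75,8,"t_bar.png")
crop(s,250,270,130,120,5,"s_bar.png")
crop(t,330,170,120,80,6,"t_st.png")
crop(s,280,110,90,140,4,"s_st.png")
E
```

```text
(no output)
```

View pics/t_bar.png

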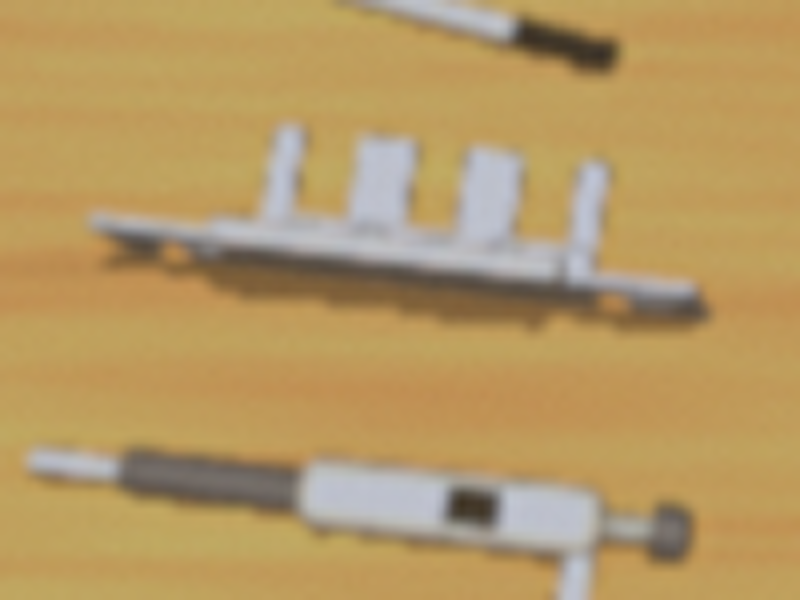

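View pics/s_bar.png

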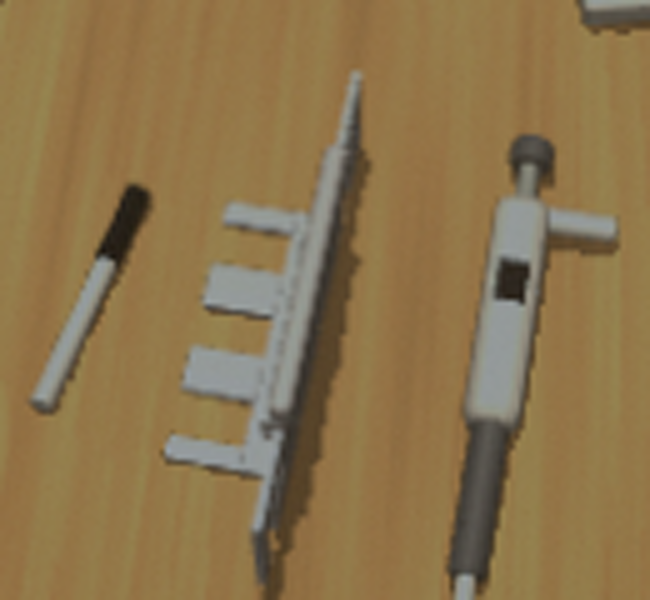

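View pics/t_st.png

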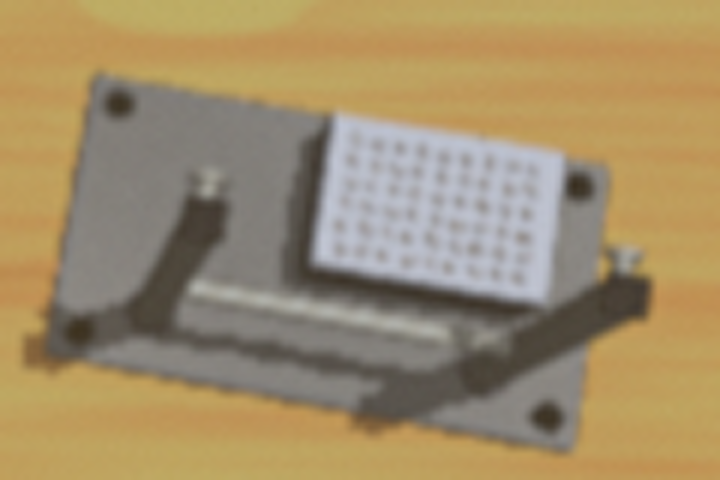

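View pics/s_st.png

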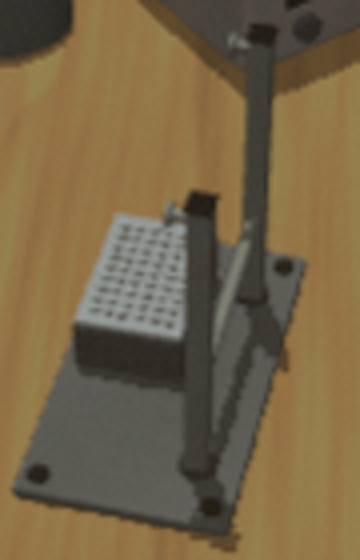

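```bash
cat >> h.py <<'E'
def px(x0,y0,k,pts): return [((u+.5)/k-.5+x0,(v+.5)/k-.5+y0) for u,v in pts]
def T(pose,P):
    x,y,yaw=pose[:3]; z=pose[3] if len(pose)>3 else 0
    c,s=np.cos(yaw),np.sin(yaw); P=np.atleast_2d(np.array(P,float))
    return P@np.array([[c,s,0],[-s,c,0],[0,0,1]])+[x,y,z]
from scipy.optimize import least_squares
def fit(obs,p0,**k):
    g=lambda p:np.concatenate([(proj(f,T(p,P))-np.array(uv)).ravel() for f,P,uv in obs])
    r=least_squares(g,p0,x_scale=[.01,.01,.01],**k); return r.x, g(r.x).reshape(-1,2)
def box(x0,x1,y0,y1,z0,z1):
    c=[(x,y,z) for x in(x0,x1) for y in(y0,y1) for z in(z0,z1)]
    return [(c[i],c[j]) for i,j in[(0,1),(2,3),(4,5),(6,7),(0,2),(1,3),(4,6),(5,7),(0,4),(1,5),(2,6),(3,7)]]
BAR=box(-.005,.005,-.065,.065,.058,.074)+box(-.002,.002,-.112,.112,0,.06)+box(-.056,-.002,-.065,.065,0,.005)
STAND=box(-.09,.06,-.135,.135,0,.01)+box(-.0,.0,-.085,.085,.235,.235)
def overlay(f,segs,pose,x0,y0,w,h,k,name,col=(0,0,255)):
    im=cv2.resize(f["image"][y0:y0+h,x0:x0+w,::-1],None,fx=k,fy=k,interpolation=cv2.INTER_CUBIC)
    for a,b in segs:
        q=(proj(f,T(pose,[a,b]))-[x0,y0]+.5)*k-.5
        cv2.line(im,*[tuple(int(v) for v in r) for r in q],col,1)
    cv2.imwrite("pics/"+name,im)
E
python3 - <<'E'
from h import *
t=load("top0");s=load("side0")
TP=[(-.056,-.065,.005),(-.056,.065,.005),(0,-.112,.06),(0,.112,.06)]
tu=px(195,180,8,[(277,125),(608,163),(92,215),(700,285)])
SP=[(-.056,.065,.005),(-.056,-.065,.005),(0,.112,.06),(0,-.112,.06)]
su=px(250,270,5,[(228,204),(166,458),(357,73),(260,522)])
p,r=fit([(t,TP,tu),(s,SP,su)],[.6,.2,np.pi]); print(p.round(4),r.round(1).tolist())
overlay(t,BAR,p,195,180,100,75,8,"o_tb.png"); overlay(s,BAR,p,250,270,130,120,5,"o_sb.png")
# stand: base corners z=.01
TP=[(-.09,-.135,.01),(-.09,.135,.01),(.06,-.135,.01),(.06,.135,.01)]
tu=px(330,170,6,[(97,72),(610,165),(47,355),(573,452)])
SP=[(-.09,-.135,.01),(.06,-.135,.01),(.06,.135,.01)]
su=px(280,110,4,[(17,490),(228,527),(305,262)])
p,r=fit([(t,TP,tu),(s,SP,su)],[.6,-.2,np.pi]); print(p.round(4),r.round(1).tolist())
overlay(t,STAND,p,330,170,120,80,6,"o_ts.png"); overlay(s,STAND,p,280,110,90,140,4,"o_ss.png")
# stud heads direct
T1=px(330,170,6,[(208,176),(626,256)]); S1=px(280,110,4,[(171,214),(235,41)])
for a,b in zip(T1,S1):
    P,g=tri(t,a,s,b); print("stud head",P.round(4),round(g,4))
print("model studs",T(p,[(-.0125-.0,-.085,.235),(-.0125,.085,.235)]).round(4))
E
```

```text
[0.5307 0.2207 3.043 ] [[-0.0, 0.1], [0.1, -0.1], [-0.5, 1.4], [-0.6, 1.1], [-0.9, -1.2], [-0.9, -0.8], [-0.1, -0.8], [0.0, 1.4]]
[ 0.5276 -0.1968  2.9759] [[-0.8, 0.5], [0.4, 0.1], [-0.7, 0.5], [0.6, 0.4], [-1.6, -0.4], [0.1, 0.8], [0.2, -1.6]]
stud head [ 0.534  -0.1112  0.2357] 0.0038
stud head [ 0.5037 -0.2789  0.2381] 0.0019
model studs [[ 0.554  -0.115   0.235 ]
 [ 0.5259 -0.2827  0.235 ]]
```

View pics/o_tb.png

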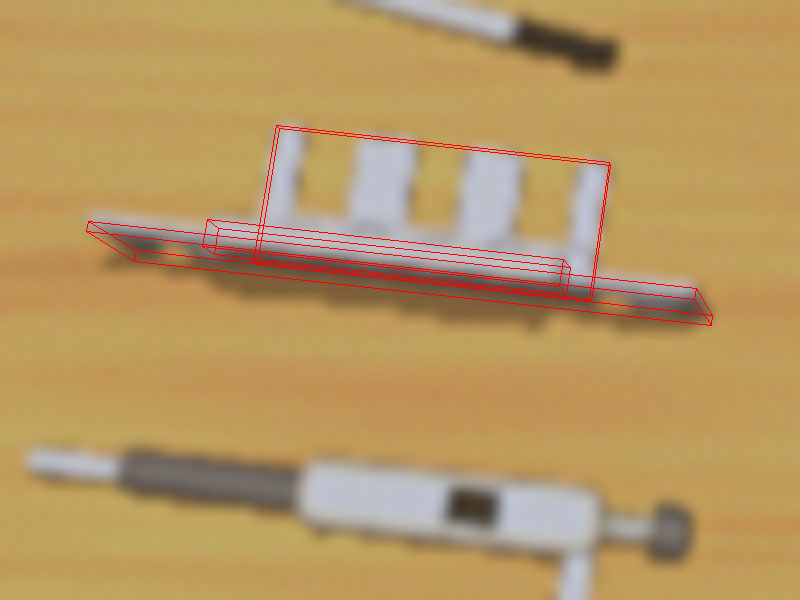

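View pics/o_sb.png

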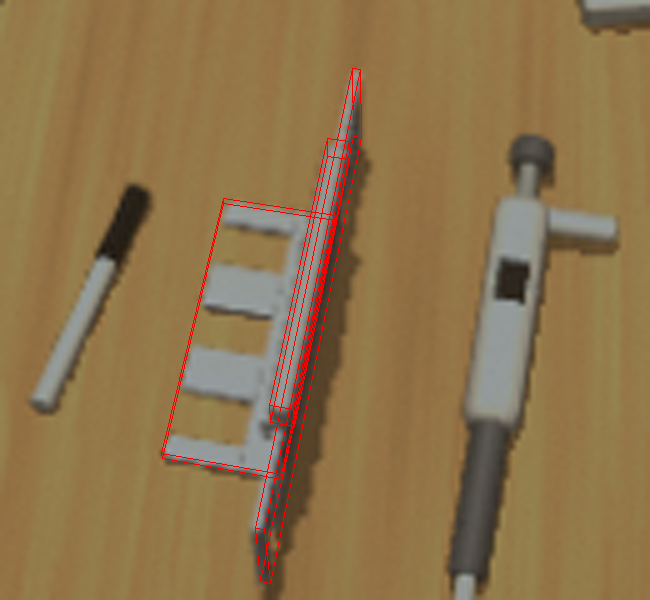

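View pics/o_ts.png

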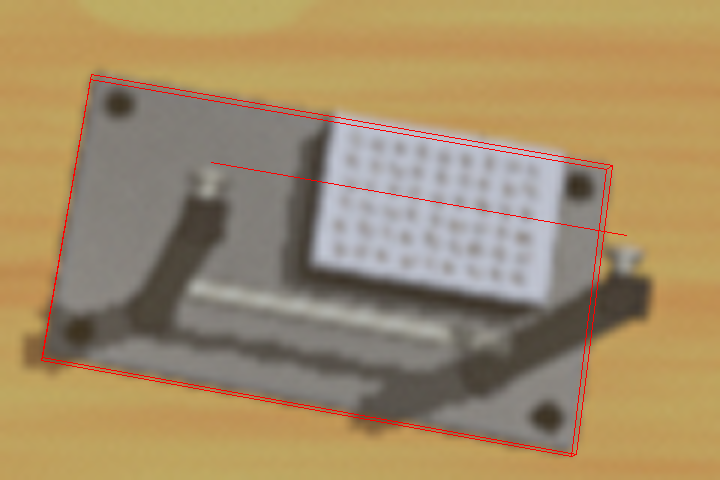

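View pics/o_ss.png

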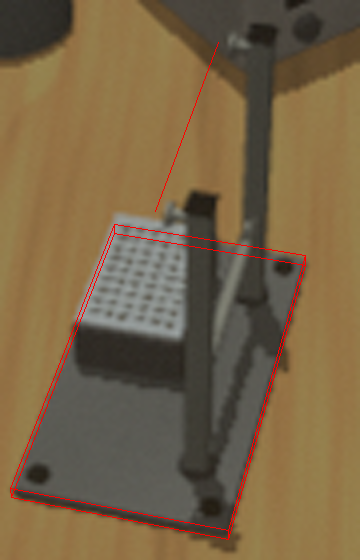

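```bash
cat >> h.py <<'E'
from scipy.spatial.transform import Rotation as Ro
def plan(pos,yaw,n,start=None,pitch=0.,roll=np.pi):
    """rows (cm,deg in tool axes) from observed pose to target"""
    from workcell import bot
    s=bot.observe(); p=np.array(s["position"]); R=Ro.from_euler("xyz",s["tool_rot"])
    if start is not None: p=np.array(start[0]);R=Ro.from_euler("xyz",start[1])
    G=Ro.from_euler("xyz",[roll,pitch,yaw]); rv=(R.inv()*G).as_rotvec()
    out=[];d=(np.array(pos)-p)/n
    for i in range(n):
        Ri=R*Ro.from_rotvec(rv*i/n)
        out.append([round(float(v),2) for v in Ri.inv().apply(d)*100]+[round(float(v),2) for v in np.degrees(rv/n)])
    for i in range(0,n,5): print(out[i:i+5])
E
python3 - <<'E'
from h import *
plan([.531,.221,.16],1.472,10)
E
```

```text
[[-4.46, -2.61, 0.38, -0.0, 0.0, 7.91], [-4.77, -1.97, 0.38, -0.0, 0.0, 7.91], [-5.0, -1.3, 0.38, -0.0, 0.0, 7.91], [-5.13, -0.6, 0.38, -0.0, 0.0, 7.91], [-5.16, 0.11, 0.38, -0.0, 0.0, 7.91]]
[[-5.1, 0.82, 0.38, -0.0, 0.0, 7.91], [-4.94, 1.52, 0.38, -0.0, 0.0, 7.91], [-4.68, 2.18, 0.38, -0.0, 0.0, 7.91], [-4.34, 2.8, 0.38, -0.0, 0.0, 7.91], [-3.91, 3.37, 0.38, -0.0, 0.0, 7.91]]
```

Request:
servo_tool(rows=[[[-4.46,-2.61,0.38,0,0,7.9],[-4.77,-1.97,0.38,0,0,7.9],[-5.0,-1.3,0.38,0,0,7.9],[-5.13,-0.6,0.38,0,0,7.9],[-5.16,0.11,0.38,0,0,7.9]]], grip=0.1)

```text
clock: 0.72
position: [0.3557, 0.4088, 0.1794]
tool_rot: [-3.141, 0.0, 2.158]
force: [0.5, 1.4, 0.3]
grip_width: 0.0466
```

Request:
servo_tool(rows=[[[-5.1,0.82,0.38,0,0,7.9],[-4.94,1.52,0.38,0,0,7.9],[-4.68,2.18,0.38,0,0,7.9],[-4.34,2.8,0.38,0,0,7.9],[-3.91,3.37,0.38,0,0,7.9]]])

```text
clock: 1.35
position: [0.532, 0.2202, 0.1604]
tool_rot: [-3.141, 0.0, 1.469]
force: [1.1, 0.7, 0.3]
grip_width: 0.0471
```

Request:
servo_tool(rows=[[[0,0,0,0,0,0],[0,0,0,0,0,0]]])

```text
clock: 1.6
position: [0.5307, 0.2218, 0.1603]
tool_rot: [-3.141, 0.0, 1.474]
force: [0.2, 0.2, -0.5]
grip_width: 0.0469
```

```bash
python3 - <<'E'
from h import *
from workcell import bot
for n in ["side","top"]:
    f=bot.grab_frame(n); pickle.dump(f,open(f"{n}1.pkl","wb"))
s=bot.observe();print(s["clock"],s["position"],s["tool_rot"],s["grip_width"])
t=load("top1");f=load("side1")
crop(t,195,150,110,85,7,"t1.png"); crop(f,230,200,160,180,4,"s1.png")
plan([.531,.221,.1],1.472,1)
E
```

```text
1.7 [0.53042331 0.22250415 0.16050918] [-3.14105884e+00 -2.71902887e-04  1.47502615e+00] 0.046895363694414056
[[-0.15, 0.08, 6.05, -0.03, -0.02, 0.17]]
```

View pics/t1.png

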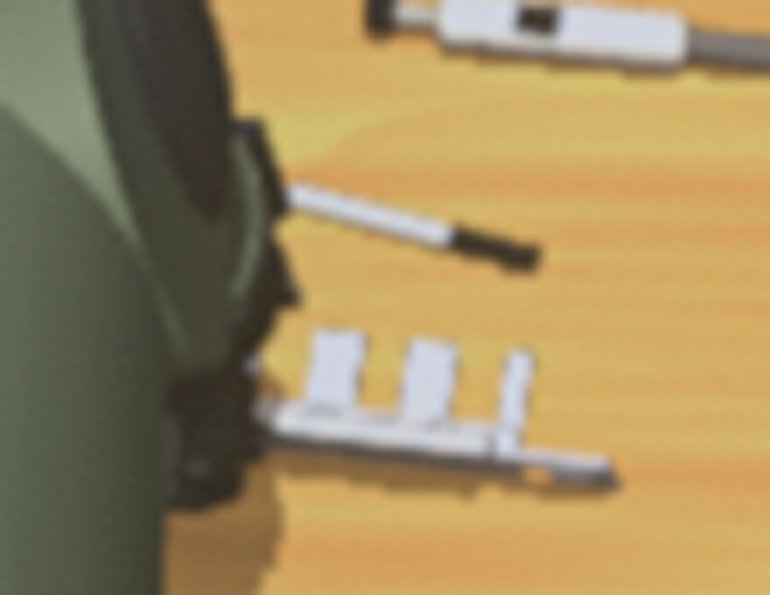

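View pics/s1.png

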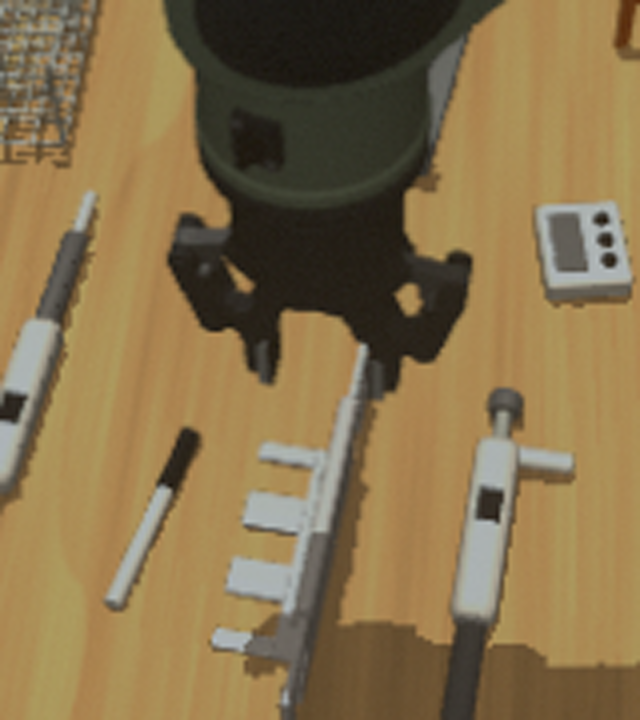

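Both pictures show the jaws straddling the rail line (side crop: fingertips at (265,380) and (383,395)) and the marker and pipette clear of them. Next I'll compare the camera against the known TCP and refine the bar's rail line in the same camera.

```bash
python3 - <<'E'
from h import *
f=load("side1");g=load("side0");t=load("top0")
R=Ro.from_euler("xyz",[-3.141,0,1.475])
p=np.array([.5304,.2225,.1605])
for b in (0,.005,.01): print(b,proj(f,p-R.apply([0,0,b])),"seen",(310.7,296.6))
# rail-only fit, each camera: web/rail centre line at top
su=px(250,270,5,[(357,73),(260,522),(334,146),(281,412)]) ; SP=[(0,.112,.06),(0,-.112,.06),(0,.065,.074),(0,-.065,.074)]
print(fit([(g,SP,su)],[.53,.22,3.04]))
tu=px(195,180,8,[(92,216),(700,288),(212,226),(563,254)]); TP=[(0,-.112,.06),(0,.112,.06),(0,-.065,.074),(0,.065,.074)]
print(fit([(t,TP,tu)],[.53,.22,3.04]))
E
```

```text
0 [[310.92361388 303.45336431]] seen (310.7, 296.6)
0.005 [[310.86482084 302.16741731]] seen (310.7, 296.6)
0.01 [[310.80554972 300.8703141 ]] seen (310.7, 296.6)
(array([0.53107972, 0.22147246, 3.04292479]), array([[-0.26071314, -0.52616041],
       [-0.21813873,  1.70193274],
       [ 0.62238121, -0.99381719],
       [-0.12721654, -0.51340368]]))
(array([0.53464556, 0.21938823, 3.04533205]), array([[ 0.04134307,  0.06352927],
       [-0.06161436, -0.67722008],
       [-0.35762715, -0.37671911],
       [ 0.37717046,  0.97556775]]))
```

Request:
servo_tool(rows=[[[-0.2,0.15,4.0,0,0,0.1],[0,0,3.5,0,0,0],[0,0,2.35,0,0,0],[0,0,1.5,0,0,0],[0,0,0,0,0,0]]])

```text
clock: 2.33
position: [0.5319, 0.2197, 0.0467]
tool_rot: [-3.141, 0.0, 1.472]
force: [0.0, 0.4, -0.7]
grip_width: 0.0468
```

```bash
python3 - <<'E'
from h import *
from workcell import bot
for n in ["side"]:
    f=bot.grab_frame(n); pickle.dump(f,open(f"{n}2.pkl","wb"))
s=bot.observe();print(s["clock"],s["position"],s["tool_rot"],s["force"])
f=load("side2")
crop(f,250,220,120,150,4,"s2.png")
E
```

```text
2.375 [0.532405   0.21972603 0.04744608] [ 3.14154725e+00 -1.30255159e-04  1.47181867e+00] [-0.13678906  1.2302454  -0.16428953]
```

View pics/s2.png

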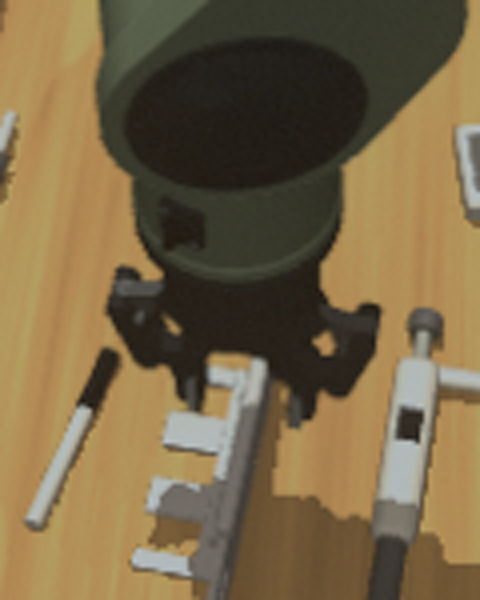

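The rail at about (243,405) sits midway between the fingertips at (190,395) and (298,415). Closing now.

Request:
servo_tool(rows=[[[0,0,0,0,0,0],[0,0,0,0,0,0],[0,0,0,0,0,0],[0,0,0,0,0,0]]], grip=-1, squeeze=60)

```text
clock: 2.88
position: [0.5325, 0.2194, 0.0473]
tool_rot: [3.141, -0.0, 1.471]
force: [0.4, 0.4, -0.1]
grip_width: 0.0
```

Request:
servo_tool(rows=[[[0,0,-0.5,0,0,0],[0,0,-1,0,0,0],[0,0,-2,0,0,0],[0,0,-2,0,0,0],[0,0,0,0,0,0]]])

```text
clock: 3.5
position: [0.5333, 0.2197, 0.1039]
tool_rot: [3.139, -0.002, 1.471]
force: [-0.2, 0.8, -0.6]
grip_width: 0.0001
```

The opening reads 0, so I need to check what happened.

```bash
python3 - <<'E'
from h import *
from workcell import bot
for n in ["side","top"]:
    f=bot.grab_frame(n); pickle.dump(f,open(f"{n}3.pkl","wb"))
f=load("side3");t=load("top3")
crop(f,230,200,150,180,4,"s3.png");crop(t,195,150,110,85,7,"t3.png")
E
```

```text
(no output)
```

View pics/s3.png

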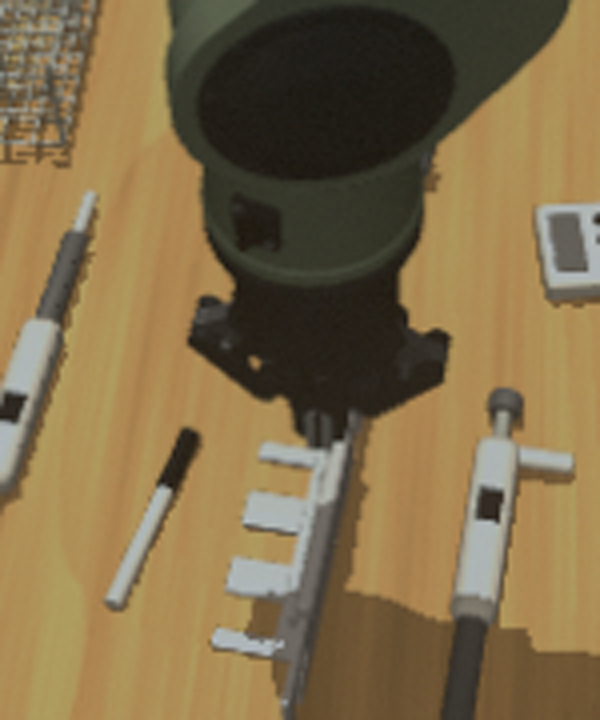

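View pics/t3.png

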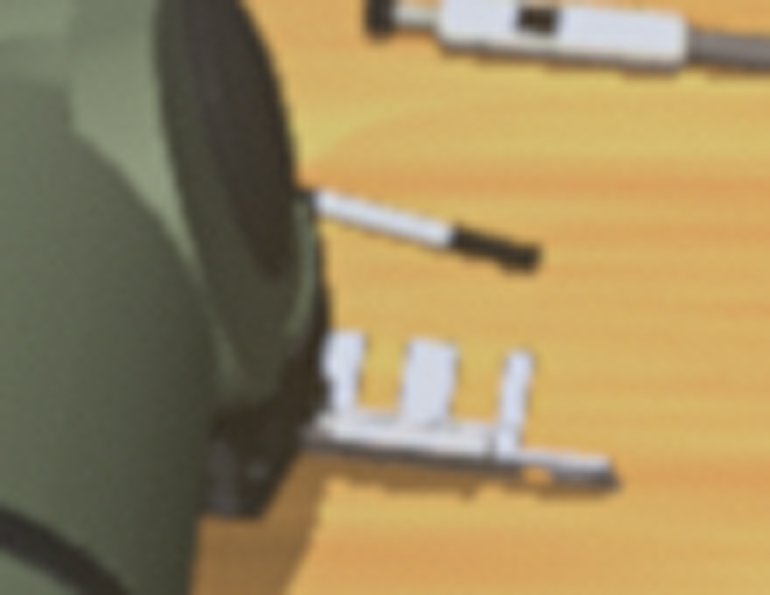

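```bash
python3 - <<'E'
from h import *
from workcell import bot
s=bot.observe();print(s["position"],s["tool_rot"],s["qpos"])
f=load("side3")
for z in (0,.01,.02,.03): print(z,proj(f,s["position"]+[0,0,z]))
crop(f,290,285,50,50,12,"s3b.png")
E
```

```text
[0.53237045 0.21944192 0.10221122] [ 3.14137367e+00 -2.58400838e-04  1.47133096e+00] [-0.72876408  0.59165577  0.33544391  1.83148951 -0.26914923  0.76266646
 -0.34977208]
0 [[310.75503047 316.30644581]]
0.01 [[310.64380144 313.95995862]]
0.02 [[310.53082771 311.57421402]]
0.03 [[310.41607024 309.14827341]]
```

View pics/s3b.png

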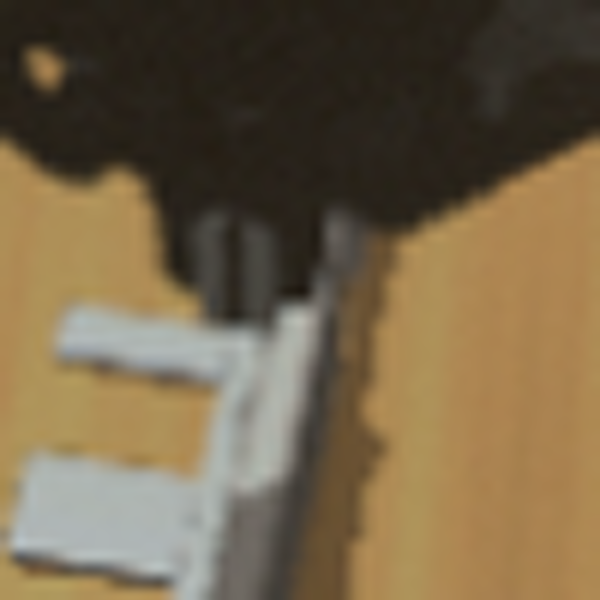

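```bash
python3 - <<'E'
from h import *
t=load("top0"); p=np.array([.1785,.5986,.1981])
for z in (0,.013,.03,.05): print(z,proj(t,p+[0,0,z]))
crop(t,0,320,90,70,8,"t0g.png")
f=load("side2")
p=np.array([.5324,.2197,.0474])
for z in (0,.01,.02,.03): print(z,proj(f,p+[0,0,z]))
crop(f,285,295,50,50,12,"s2b.png")
E
```

```text
0 [[ 61.08053801 347.38969089]]
0.013 [[ 57.16192202 348.42208996]]
0.03 [[ 51.85432645 349.82082246]]
0.05 [[ 45.32784837 351.54138905]]
0 [[311.31136225 328.61483055]]
0.01 [[311.20884111 326.4685353 ]]
0.02 [[311.1047678  324.28766388]]
0.03 [[310.99910862 322.0714172 ]]
```

View pics/t0g.png

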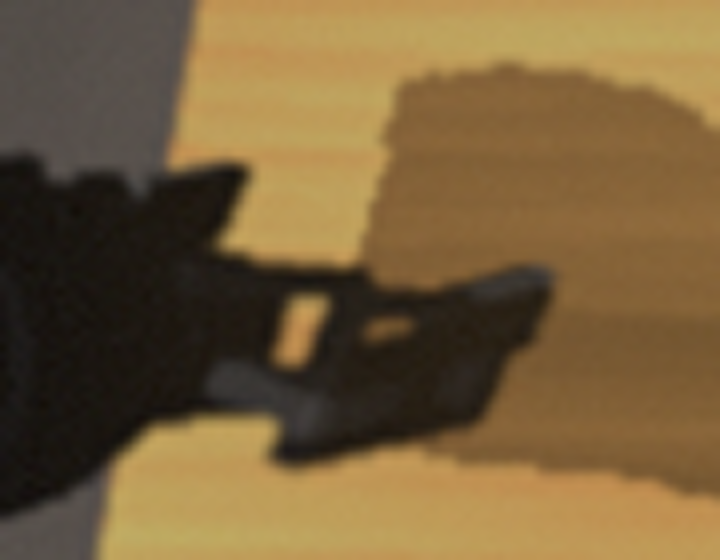

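View pics/s2b.png

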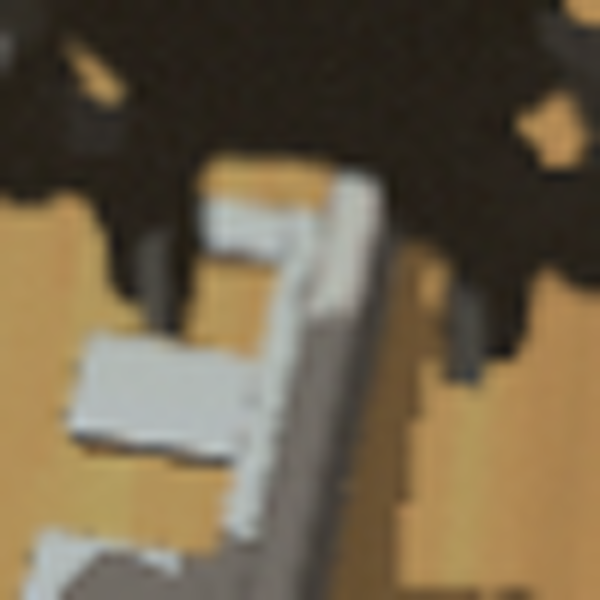

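```bash
python3 - <<'E'
from h import *
t=load("top0");s=load("side0")
print(proj(t,[0,0,0]),proj(s,[[0,0,0],[0,0,.03]]))
for n,f in(("top",t),("side",s)):
    im=f["image"][:,:,::-1].copy()
    for r in(.08,.1,.12):
        a=np.linspace(0,2*np.pi,90); q=proj(f,np.c_[r*np.cos(a),r*np.sin(a),0*a])
        for u,v in q:
            if 0<=u<640 and 0<=v<400: im[int(v),int(u)]=(0,0,255)
    cv2.imwrite(f"pics/b_{n}.png",im[200:,250:620] if n=="side" else im[300:,200:450])
# one finger
p=np.array([.1785,.5986,.1981])
R=Ro.from_euler("xyz",[-3.1406,0,2.8518])
for sy in(-1,1):
  print(sy,proj(t,[p+R.apply([dx,sy*.0425,-.013]) for dx in(-.011,.011)]).tolist())
E
python3 -c "
import cv2
a=cv2.imread('pics/b_side.png');cv2.imwrite('pics/b_side.png',cv2.resize(a,None,fx=2,fy=2))"
```

```text
[[316.38494967 405.83019761]] [[524.85743064 270.76000695]
 [528.70576385 264.00789798]]
-1 [[76.18764167720894, 349.32671476121493], [71.96780385828848, 359.09530010231845]]
1 [[42.48569291692303, 337.86883685871226], [38.10055397787818, 347.5241548598732]]
```

View pics/b_side.png

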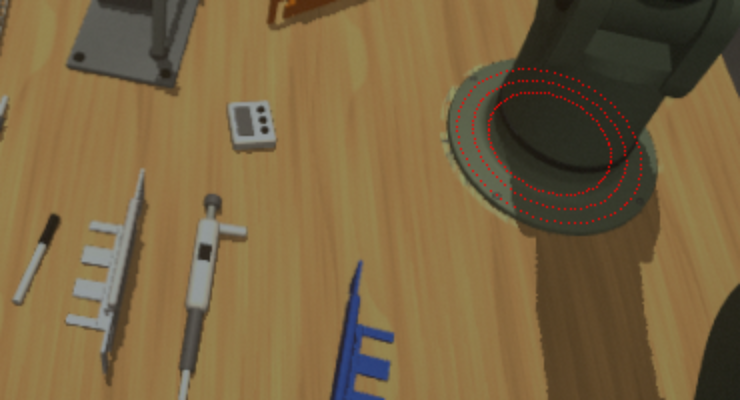

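View pics/b_top.png

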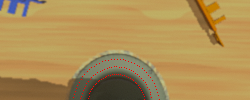

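Both cameras put the shut fingertips (side px (309,311)) about 15–20 mm above the reported TCP, and the bar hasn't moved. The fingers closed above the rail. I'll reopen, go about 19 mm lower, and look before closing.

Request:
servo_tool(rows=[[[0,0,0,0,0,0],[0,0,0,0,0,0],[0,0,1,0,0,0],[0,0,2.2,0,0,0],[0,0,2.2,0,0,0]]], grip=-0.2)

```text
clock: 4.22
position: [0.5322, 0.2193, 0.0468]
tool_rot: [-3.141, 0.0, 1.471]
force: [0.3, 0.9, -0.9]
grip_width: 0.0345
```

Request:
servo_tool(rows=[[[0,0,1.0,0,0,0],[0,0,0.5,0,0,0],[0,0,0.5,0,0,0],[0,0,0,0,0,0]]])

```text
clock: 4.72
position: [0.5325, 0.2194, 0.0282]
tool_rot: [3.141, -0.0, 1.471]
force: [0.1, -0.6, 0.1]
grip_width: 0.0342
```

```bash
python3 - <<'E'
from h import *
from workcell import bot
for n in ["side"]:
    f=bot.grab_frame(n); pickle.dump(f,open(f"{n}4.pkl","wb"))
s=bot.observe();print(s["clock"],s["position"],s["tool_rot"],s["force"],s["grip_width"])
f=load("side4")
crop(f,280,290,60,50,12,"s4.png")
E
```

```text
4.775 [0.53255103 0.21941013 0.02835522] [ 3.14131210e+00 -1.79258676e-04  1.47121081e+00] [0.5446121  0.4940799  0.30414828] 0.034138484112000496
```

View pics/s4.png

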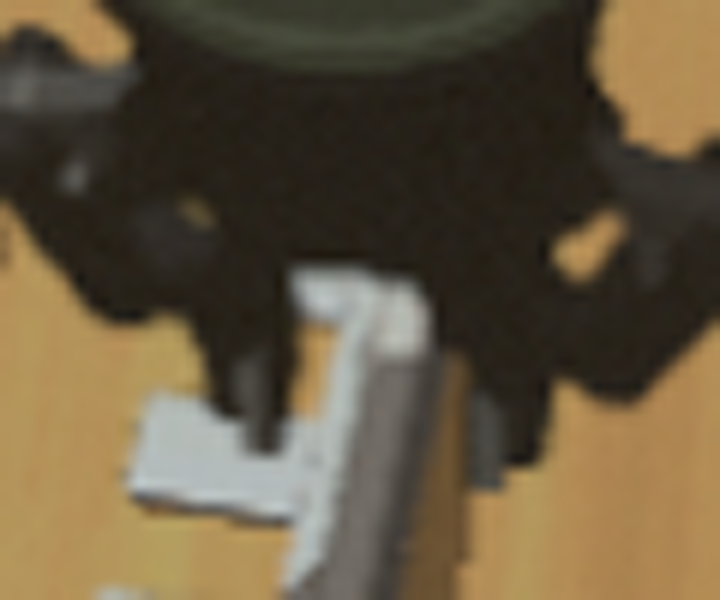

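Now the fingertips (at (265,450) and (485,485)) reach well below the rail top on both sides. Closing.

Request:
servo_tool(rows=[[[0,0,0,0,0,0],[0,0,0,0,0,0],[0,0,0,0,0,0],[0,0,0,0,0,0]]], grip=-1, squeeze=60)

```text
clock: 5.28
position: [0.5328, 0.2194, 0.0285]
tool_rot: [3.141, -0.0, 1.471]
force: [-0.6, -1.5, 6.6]
grip_width: 0.0084
```

Request:
servo_tool(rows=[[[0,0,-0.2,0,0,0],[0,0,-0.4,0,0,0],[0,0,-1,0,0,0],[0,0,-2,0,0,0],[0,0,0,0,0,0]]])

```text
clock: 5.9
position: [0.5332, 0.2197, 0.0655]
tool_rot: [3.14, -0.001, 1.471]
force: [-0.2, 0.7, -3.0]
grip_width: 0.0083
```

```bash
python3 - <<'E'
from h import *
from workcell import bot
for n in ["side","top"]:
    f=bot.grab_frame(n); pickle.dump(f,open(f"{n}5.pkl","wb"))
s=bot.observe();print(s["clock"],s["position"],s["tool_rot"],s["force"],s["moment"],s["grip_width"])
crop(load("side5"),250,210,120,150,4,"s5.png");crop(load("top5"),195,150,110,85,7,"t5.png")
E
```

```text
6.0 [0.53229562 0.21946887 0.06399434] [ 3.14153328e+00 -1.81326883e-04  1.47143155e+00] [-0.51650854  0.12048413 -2.84404446] [ 0.01635974  0.07257519 -0.01922469] 0.008617139068269603
```

View pics/s5.png

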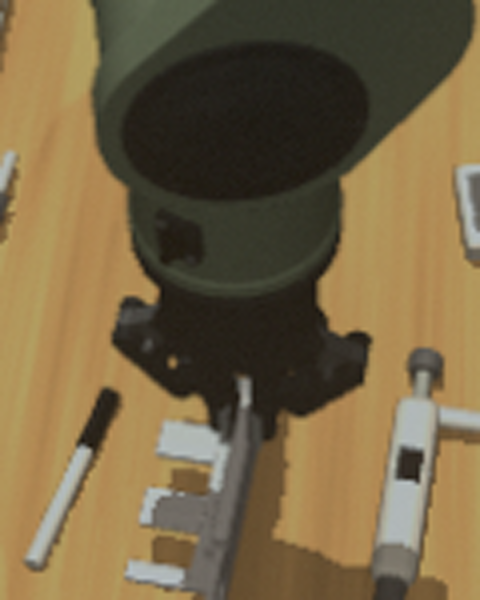

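View pics/t5.png

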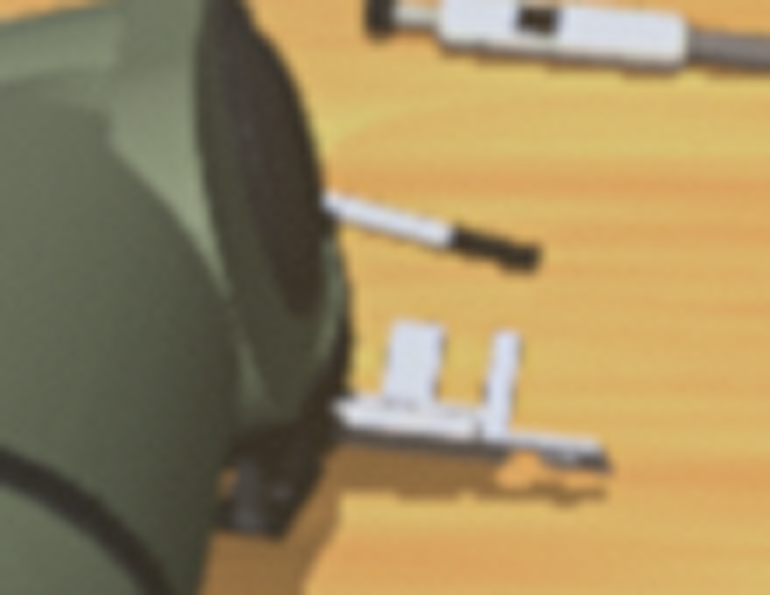

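Bar held: force is −2.8 N and both views show it clear of the bench, with its shadow detached. Next I'll zoom on the studs in the first frames.

```bash
python3 - <<'E'
from h import *
t=load("top0");s=load("side0")
a=[]
for f,x,y in((t,350,190),(t,420,205),(s,310,150),(s,328,108)):
    im=f["image"][y:y+25,x:x+30,::-1]; im=cv2.resize(im,None,fx=13,fy=13,interpolation=cv2.INTER_CUBIC)
    im=cv2.convertScaleAbs(im,alpha=1.4)
    a.append(im)
cv2.imwrite("pics/studs.png",np.vstack([np.hstack(a[:2]),np.hstack(a[2:])]))
E
```

```text
(no output)
```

View pics/studs.png

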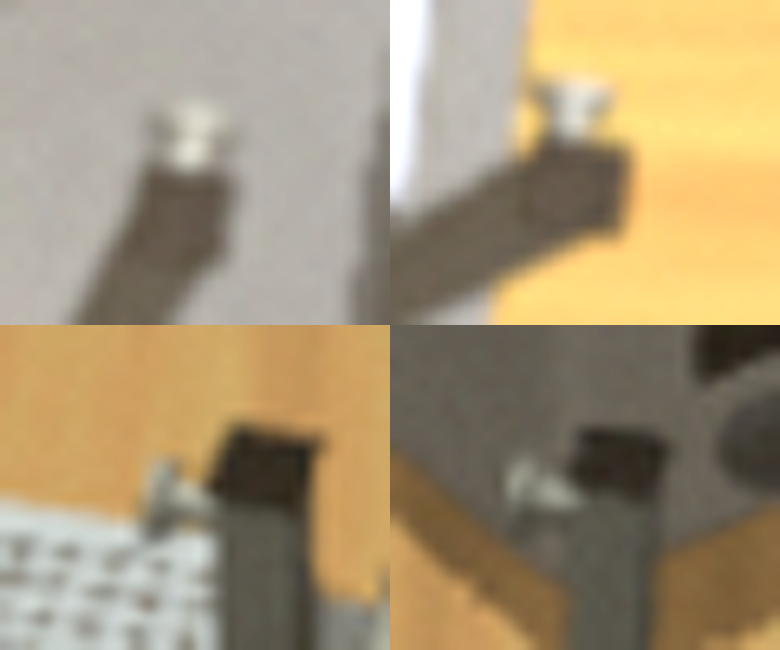

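```bash
cat > studs.py <<'E'
from h import *
t=load("top0");s=load("side0")
F,B,Z,h=.0045,.0205,.249,.235
HD=[(-.0065,-.085,h)];HL=[(-.0065,.085,h)]
tr=px(350,190,13,[(145,170),(237,178),(222,262),(193,118)]); TR=[(F,-.093,Z),(F,-.077,Z),(B,-.077,Z)]+HD
tl=px(420,205,13,[(140,152),(243,150),(232,237),(183,92)]); TL=[(F,.077,Z),(F,.093,Z),(B,.093,Z)]+HL
sr=px(310,150,13,[(237,102),(320,115),(303,182),(213,165),(158,172)]); SR=[(F,-.077,Z),(B,-.077,Z),(B,-.093,Z),(F,-.093,Z)]+HD
sl=px(328,108,13,[(190,107),(275,118),(262,178),(180,155),(127,158)]); SL=[(F,.093,Z),(B,.093,Z),(B,.077,Z),(F,.077,Z)]+HL
E
python3 - <<'E'
from studs import *
for o in ([(t,TR,tr),(t,TL,tl)],[(s,SR,sr),(s,SL,sl)],[(t,TR,tr),(t,TL,tl),(s,SR,sr),(s,SL,sl)]):
    p,r=fit(o,[.52,-.2,2.97]); print(p.round(4),r.round(1).tolist())
E
```

```text
[ 0.5135 -0.1942  2.966 ] [[0.2, -0.6], [-0.3, -0.0], [-0.2, -0.1], [-0.1, 0.8], [1.0, -1.1], [-0.2, 0.3], [-0.2, 0.1], [-0.1, 0.7]]
[ 0.5122 -0.1926  2.9754] [[-0.3, 0.2], [-0.0, 0.3], [-0.2, -0.4], [-0.0, -0.2], [0.4, 0.8], [0.4, -0.3], [-0.1, -0.2], [-0.3, -1.2], [-0.1, -0.4], [0.4, 1.4]]
[ 0.5128 -0.1936  2.9716] [[-0.0, -0.1], [-0.5, 0.5], [-0.4, 0.4], [-0.4, 1.3], [0.8, -1.0], [-0.4, 0.4], [-0.4, 0.2], [-0.3, 0.8], [-0.6, -0.1], [-0.4, -0.0], [-0.6, -0.7], [-0.4, -0.5], [0.1, 0.4], [0.3, -0.5], [-0.2, -0.5], [-0.4, -1.5], [-0.2, -0.6], [0.3, 1.1]]
```

```bash
python3 - <<'E'
from h import *
plan([.53,.19,.318],1.45,6)
plan([.511,-.2035,.318],1.401,10,start=([.53,.19,.318],[np.pi,0,1.45]))
E
```

```text
[[-0.49, 0.01, -4.23, 0.0, -0.0, 0.2], [-0.49, 0.01, -4.23, 0.0, -0.0, 0.2], [-0.49, 0.01, -4.23, 0.0, -0.0, 0.2], [-0.49, 0.02, -4.23, 0.0, -0.0, 0.2], [-0.49, 0.02, -4.23, 0.0, -0.0, 0.2]]
[[-0.49, 0.02, -4.23, 0.0, -0.0, 0.2]]
[[-3.93, 0.29, 0.0, 0.0, -0.0, 0.28], [-3.93, 0.3, 0.0, 0.0, -0.0, 0.28], [-3.93, 0.32, 0.0, 0.0, -0.0, 0.28], [-3.92, 0.34, 0.0, 0.0, -0.0, 0.28], [-3.92, 0.36, 0.0, 0.0, -0.0, 0.28]]
[[-3.92, 0.38, 0.0, 0.0, -0.0, 0.28], [-3.92, 0.4, 0.0, 0.0, -0.0, 0.28], [-3.92, 0.42, 0.0, 0.0, -0.0, 0.28], [-3.92, 0.44, 0.0, 0.0, -0.0, 0.28], [-3.91, 0.46, 0.0, 0.0, -0.0, 0.28]]
```

Request:
servo_tool(rows=[[[0,0,-2,0,0,0.2],[-0.4,0,-4,0,0,0.2],[-0.6,0,-5,0,0,0.2],[-1,0,-5,0,0,0.2],[-1,0.1,-5,0,0,0.2]]])

```text
clock: 6.62
position: [0.5296, 0.189, 0.275]
tool_rot: [-3.141, 0.001, 1.454]
force: [0.7, 0.2, -2.5]
grip_width: 0.0082
```

Request:
servo_tool(rows=[[[-2,0.2,-3,0,0,0.3],[-3,0.3,-1.4,0,0,0.3],[-4,0.35,0,0,0,0.3],[-4,0.35,0,0,0,0.3],[-4,0.4,0,0,0,0.3]]])

```text
clock: 7.25
position: [0.5237, 0.0176, 0.3174]
tool_rot: [-3.141, 0.0, 1.428]
force: [1.4, -0.2, -3.6]
grip_width: 0.0083
```

Request:
servo_tool(rows=[[[-4,0.4,0,0,0,0.3],[-4,0.4,0,0,0,0.3],[-4,0.4,0,0,0,0.3],[-4,0.4,0,0,0,0.3],[-3,0.3,0,0,0,0.3]]])

```text
clock: 7.88
position: [0.5134, -0.1735, 0.3174]
tool_rot: [-3.141, 0.0, 1.4]
force: [0.1, 0.7, -3.3]
grip_width: 0.0084
```

Request:
servo_tool(rows=[[[-2,0.2,0,0,0,0.3],[-1,0,0,0,0,0],[0,0,0,0,0,0],[0,0,0,0,0,0]]])

```text
clock: 8.38
position: [0.511, -0.2008, 0.3179]
tool_rot: [-3.141, -0.0, 1.397]
force: [-0.2, 0.2, -3.6]
grip_width: 0.0085
```

```bash
cat > snap.py <<'E'
import sys
from h import *
from workcell import bot
k=sys.argv[1]
for n in ["side","top"]:
    f=bot.grab_frame(n); pickle.dump(f,open(f"{n}{k}.pkl","wb"))
s=bot.observe();print(s["clock"],s["position"].round(4),s["tool_rot"].round(4),s["force"].round(1),s["moment"].round(2),round(s["grip_width"],4))
crop(load("side"+k),270,80,130,110,6,f"s{k}.png");crop(load("top"+k),330,150,130,90,6,f"t{k}.png")
E
python3 snap.py 6
```

```text
8.475 [ 0.511  -0.2009  0.318 ] [-3.1415e+00 -3.0000e-04  1.3974e+00] [-0.5  0.3 -3. ] [ 0.03 -0.01  0.04] 0.0081
```

View pics/s6.png

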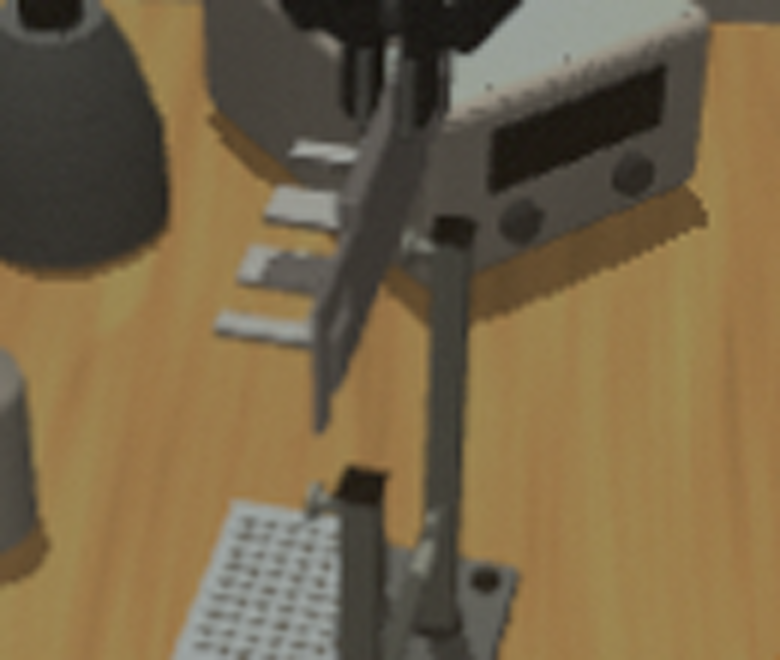

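View pics/t6.png

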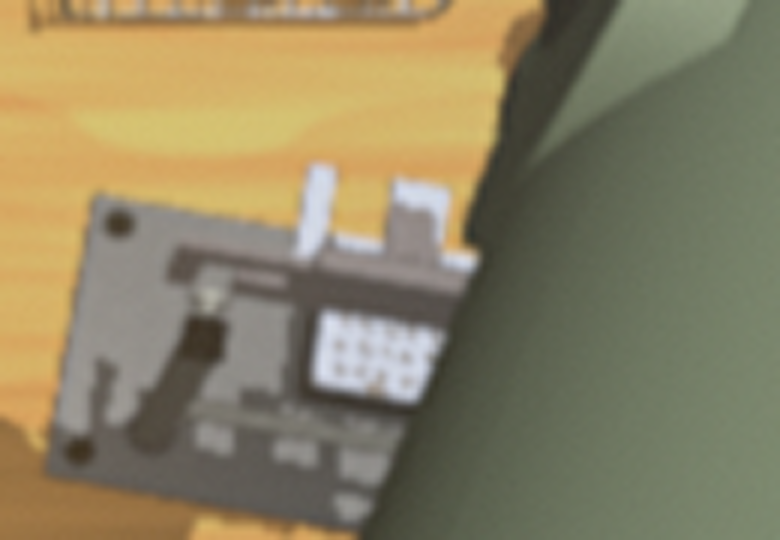

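```bash
cat > ov.py <<'E'
import sys
from h import *
# bar pose -> overlay with slots, plus stud model
J=[]
for y in(.076,-.094):
    pts=[(y-.007,0),(y-.007,.04),(y+.013,.04),(y+.013,.043),(y+.025,.043),(y+.025,.026+.003),(y+.007,.026+.003),(y+.007,0)]
    J+=[((0,)+a,(0,)+b) for a,b in zip(pts,pts[1:])]
SEG=BAR[12:24]+BAR[24:]+J
def run(k,pose,tag=""):
    overlay(load("side"+k),SEG,pose,270,80,130,110,6,f"os{k}{tag}.png")
    overlay(load("top"+k),SEG,pose,330,150,130,90,6,f"ot{k}{tag}.png")
E
python3 - <<'E'
from ov import *
yaw=1.3974+np.pi/2
b=np.array([.511,-.2009])-.0011*np.array([-np.sin(yaw),np.cos(yaw)])
run("6",[b[0],b[1],yaw,.318-.0284]); print(b,yaw)
E
```

```text
[ 0.51118978 -0.1998165 ] 2.9681963267948968
```

View pics/os6.png

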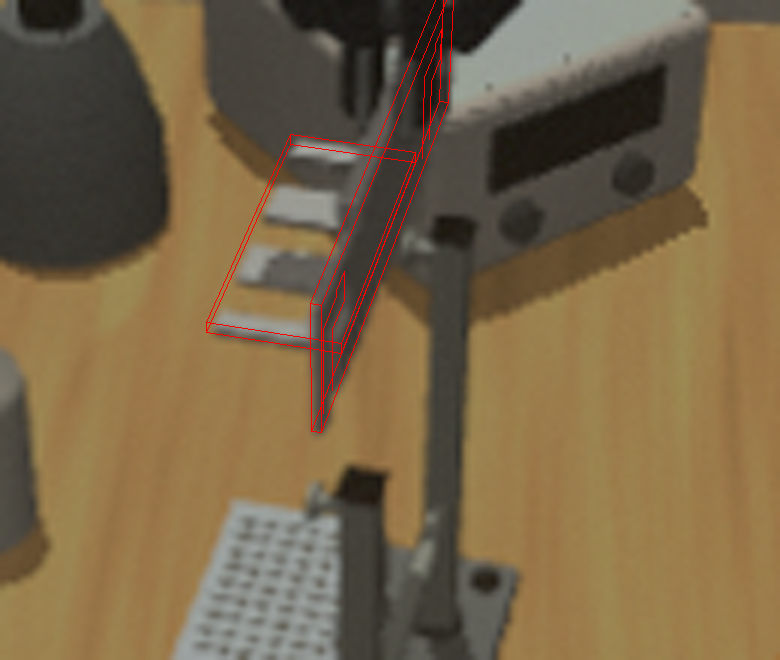

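View pics/ot6.png

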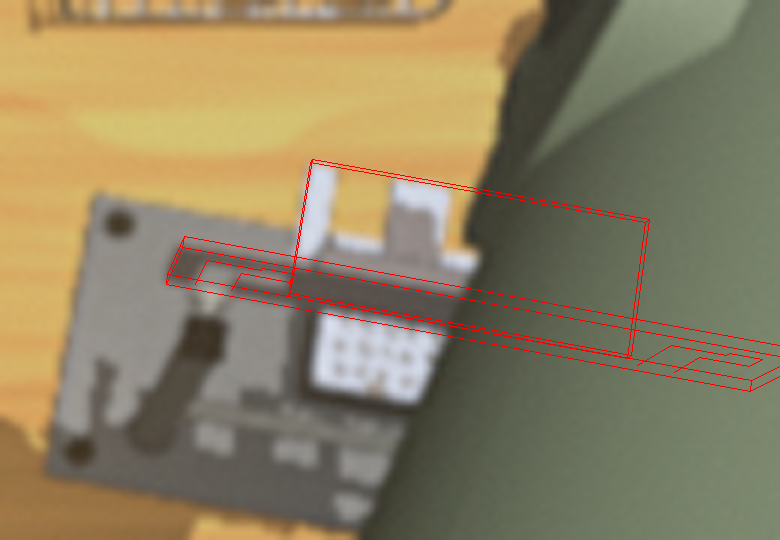

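The overlay of the predicted bar pose fits both views to about 1–2 px (web near end at side (318,432), shelf corners), so the bar is level in the hand. I'll lower it to just above the post tops and compare again.

Request:
servo_tool(rows=[[[-0.17,0,1.0,0,0,-0.2],[-0.1,0,1.2,0,0,0],[0,0,0.8,0,0,0],[0,0,0,0,0,0],[0,0,0,0,0,0]]])

```text
clock: 9.1
position: [0.5104, -0.2045, 0.2883]
tool_rot: [3.141, 0.0, 1.4]
force: [-0.3, -0.3, -3.2]
grip_width: 0.0078
```

```bash
python3 snap.py 7; python3 - <<'E'
from ov import *
crop(load("side7"),295,85,80,90,8,"s7a.png")
crop(load("top7"),345,160,80,60,9,"t7a.png")
E
```

```text
9.2 [ 0.5105 -0.2045  0.2884] [3.1411 0.     1.3997] [-0.6  0.4 -1.7] [-0.   -0.02 -0.02] 0.008
```

View pics/s7a.png

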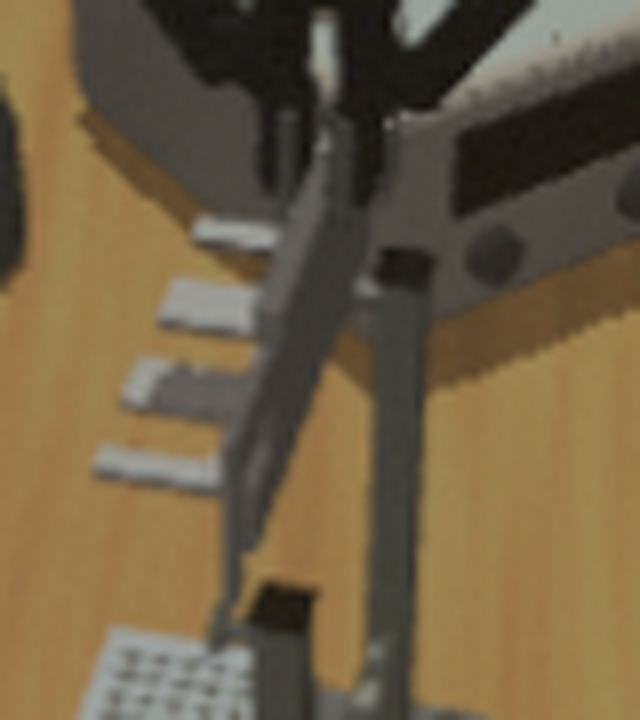

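View pics/t7a.png

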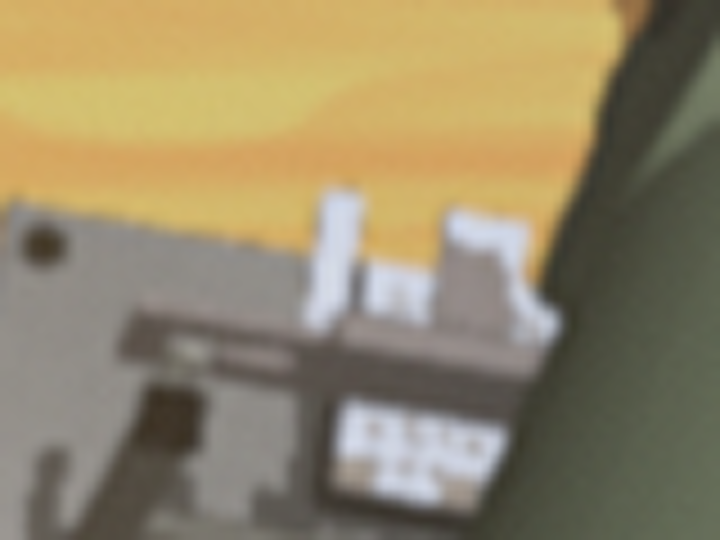

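```bash
sed -i 's/box(-.056,-.002,-.065/box(-.054,-.002,-.065/' h.py; cat >> ov.py <<'E'
def barpose(pos,yaw_t,dx=0,dy=0,dz=0):
    yaw=yaw_t+np.pi/2; ex=np.array([np.cos(yaw),np.sin(yaw)]);ey=np.array([-np.sin(yaw),np.cos(yaw)])
    b=np.array(pos[:2])-.0011*ey+dx*ex+dy*ey
    return [b[0],b[1],yaw,pos[2]-.0284+dz]
E
python3 - <<'E'
from ov import *
p=barpose([.5105,-.2045,.2884],1.3997); print(np.round(p,4))
overlay(load("side7"),SEG,p,295,85,80,90,8,"os7.png")
overlay(load("top7"),SEG,p,345,160,80,60,9,"ot7.png")
m=[.5128,-.1936,2.972]
c,s_=np.cos(p[2]),np.sin(p[2])
d=(T(m,[[0,.085,.235],[0,-.085,.235]])-[p[0],p[1],0])[:,:2]@np.array([[c,-s_],[s_,c]])
print("studs in bar frame (mm; want x0,y 76/-94)",(d*1000).round(1))
E
```

```text
[ 0.5107 -0.2034  2.9705  0.26  ]
studs in bar frame (mm; want x0,y 76/-94) [[ -0.5  75. ]
 [ -0.3 -95. ]]
```

View pics/os7.png

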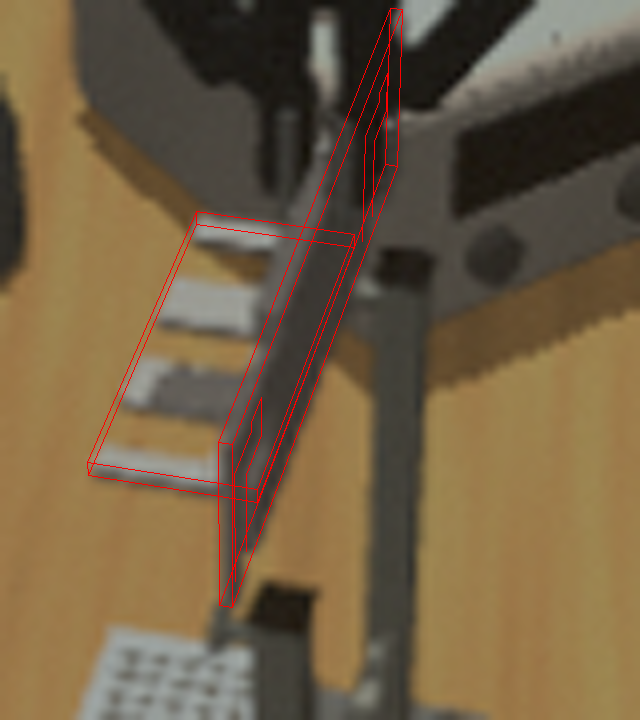

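View pics/ot7.png

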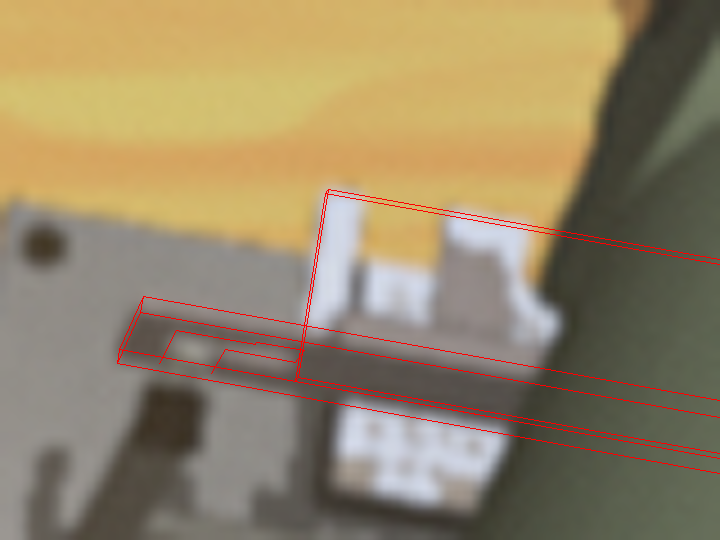

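```bash
python3 - <<'E'
from ov import *
p=barpose([.5105,-.2045,.2884],1.3997)
S=SEG[12:24]
for k,(x,y) in enumerate([(305,100),(302,128)]):
    f=load("side7")
    overlay(f,[],p,x,y,40,38,14,"a.png"); a=cv2.imread("pics/a.png")
    overlay(f,SEG,p,x,y,40,38,14,"a.png"); b=cv2.imread("pics/a.png")
    cv2.imwrite(f"pics/s7z{k}.png",cv2.convertScaleAbs(cv2.resize(np.hstack([a,b]),(800,380)),alpha=1.5))
E
```

```text
(no output)
```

View pics/s7z0.png

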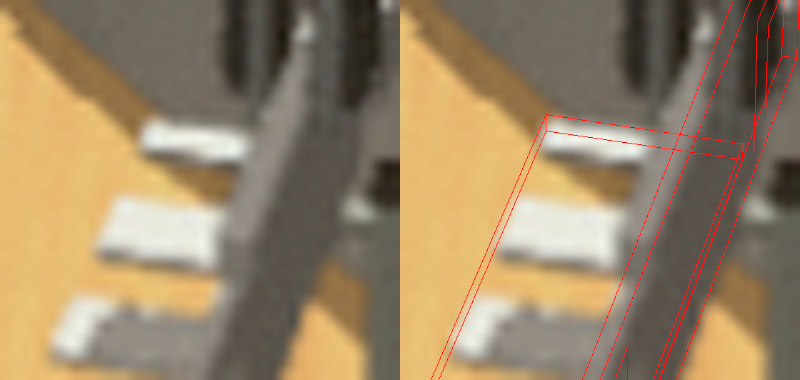

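View pics/s7z1.png

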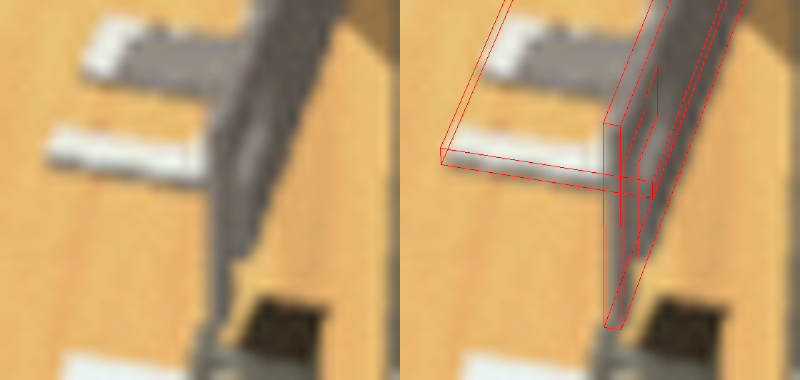

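```bash
python3 - <<'E'
from ov import *
p=barpose([.5105,-.2045,.2884],1.3997)
f=load("top7"); x,y=352,178
overlay(f,[],p,x,y,60,32,13,"a.png"); a=cv2.imread("pics/a.png")
overlay(f,SEG,p,x,y,60,32,13,"a.png"); b=cv2.imread("pics/a.png")
cv2.imwrite(f"pics/t7z.png",cv2.resize(np.vstack([a,b]),(600,640))[:600])
E
```

```text
(no output)
```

View pics/t7z.png

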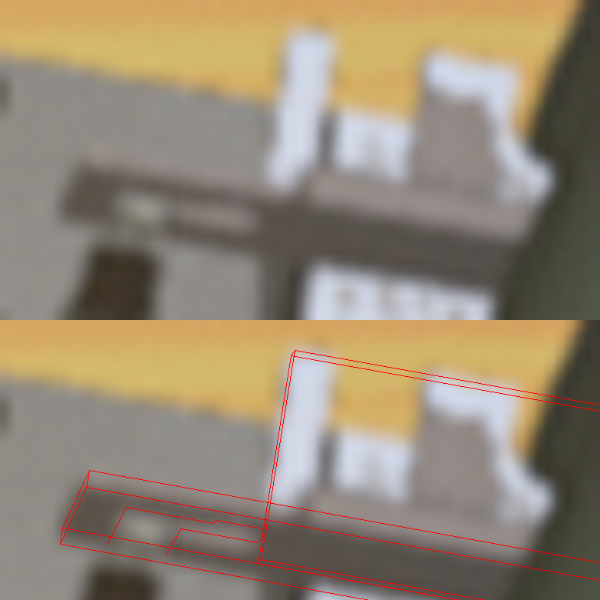

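Both cameras ask for about +1 mm in world x and y (within the 2.5/3 mm play). I'll correct that and lower until the web's lower edge is between head and post.

Request:
servo_tool(rows=[[[0.12,0.1,0,0,0,-0.05],[0,0,0.5,0,0,0],[0,0,0.5,0,0,0],[0,0,0.5,0,0,0],[0,0,0,0,0,0]]])

```text
clock: 9.82
position: [0.5113, -0.2034, 0.2727]
tool_rot: [-3.141, 0.0, 1.4]
force: [-0.1, -0.4, -2.1]
grip_width: 0.0085
```

Request:
servo_tool(rows=[[[0,0,0.4,0,0,0],[0,0,0.4,0,0,0],[0,0,0.4,0,0,0],[0,0,0,0,0,0]]])

```text
clock: 10.32
position: [0.5114, -0.2034, 0.2608]
tool_rot: [-3.141, 0.0, 1.4]
force: [0.2, 0.6, -2.6]
grip_width: 0.0082
```

```bash
python3 snap.py 8; python3 - <<'E'
from ov import *
crop(load("side8"),295,95,70,80,8,"s8a.png")
crop(load("top8"),345,170,70,50,9,"t8a.png")
a=cv2.imread("pics/s8a.png");b=cv2.imread("pics/t8a.png")
cv2.imwrite("pics/s8a.png",cv2.convertScaleAbs(a,alpha=1.5))
E
```

```text
10.425 [ 0.5115 -0.2034  0.2612] [3.1415e+00 1.0000e-04 1.4005e+00] [ 0.2  0.4 -3.1] [-0.01  0.02  0.04] 0.0085
```

View pics/s8a.png

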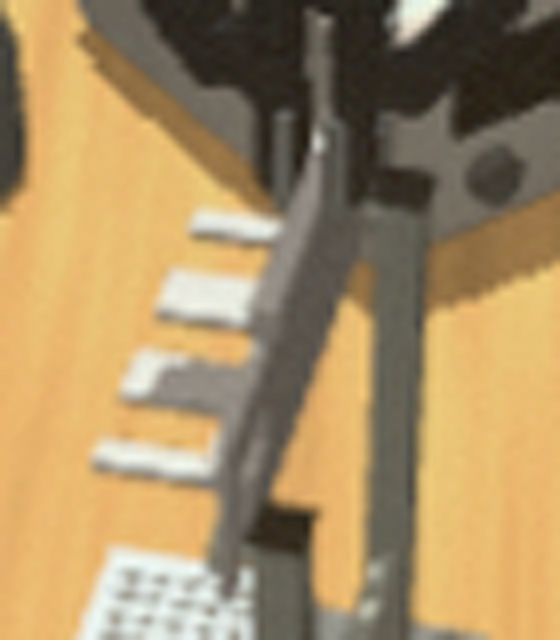

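View pics/t8a.png

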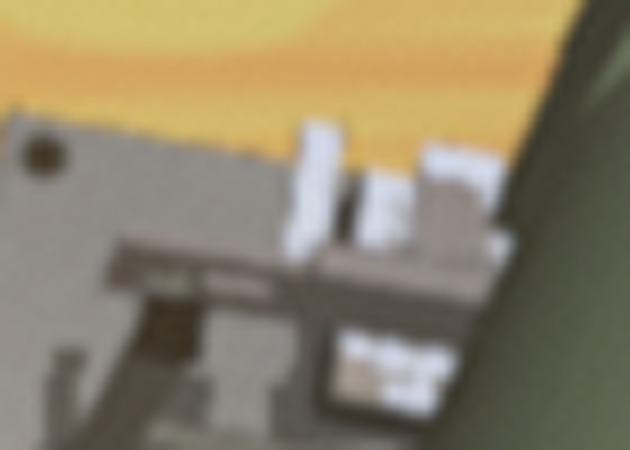

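The underside is now past the heads and necks with no contact force. Continuing down.

Request:
servo_tool(rows=[[[0,0,0.4,0,0,0],[0,0,0.5,0,0,0],[0,0,0.5,0,0,0],[0,0,0.5,0,0,0],[0,0,0.3,0,0,0]]])

```text
clock: 11.05
position: [0.5114, -0.2034, 0.2387]
tool_rot: [-3.141, 0.0, 1.401]
force: [0.0, -0.1, -3.2]
grip_width: 0.0078
```

Request:
servo_tool(rows=[[[0,0,0.3,0,0,0],[0,0,0.2,0,0,0],[0,0,0.15,0,0,0],[0,0,0,0,0,0]]])

```text
clock: 11.55
position: [0.5115, -0.2035, 0.2326]
tool_rot: [-3.142, -0.0, 1.4]
force: [0.2, 0.0, -3.3]
grip_width: 0.008
```

Now 1 mm steps, watching for contact.

Request:
servo_tool(rows=[[[0,0,0.1,0,0,0],[0,0,0.1,0,0,0],[0,0,0.1,0,0,0],[0,0,0,0,0,0]]])

```text
clock: 12.05
position: [0.5115, -0.2034, 0.2295]
tool_rot: [-3.141, -0.0, 1.401]
force: [-0.6, -0.1, -2.5]
grip_width: 0.0084
```

Request:
servo_tool(rows=[[[0,0,0.1,0,0,0],[0,0,0,0,0,0]]])

```text
clock: 12.3
position: [0.5115, -0.2034, 0.2286]
tool_rot: [-3.142, 0.0, 1.401]
force: [0.5, -0.2, -2.7]
grip_width: 0.0082
```

Request:
servo_tool(rows=[[[0,0,0.1,0,0,0],[0,0,0,0,0,0]]])

```text
clock: 12.55
position: [0.5115, -0.2034, 0.2275]
tool_rot: [-3.142, 0.0, 1.4]
force: [0.1, -0.1, -3.1]
grip_width: 0.008
```

Request:
servo_tool(rows=[[[0,0,0.1,0,0,0],[0,0,0,0,0,0]]])

```text
clock: 12.8
position: [0.5117, -0.2035, 0.2271]
tool_rot: [3.141, -0.0, 1.4]
force: [-2.1, 1.0, 7.2]
grip_width: 0.008
```

Request:
servo_tool(rows=[[[0,0,0.1,0,0,0],[0,0,0,0,0,0]]])

```text
clock: 13.05
position: [0.5119, -0.2036, 0.2269]
tool_rot: [3.14, -0.0, 1.4]
force: [-5.8, 3.1, 19.3]
grip_width: 0.0083
```

Contact came at TCP z ≈ 0.2272, as predicted (0.2274). I'll back off the pressing, then look before letting go.

Request:
servo_tool(rows=[[[0,0,-0.13,0,0,0],[0,0,0,0,0,0]]])

```text
clock: 13.3
position: [0.5117, -0.2035, 0.2272]
tool_rot: [3.141, 0.0, 1.401]
force: [-1.7, 0.2, 5.7]
grip_width: 0.0081
```

```bash
python3 snap.py 9; python3 - <<'E'
from ov import *
crop(load("side9"),295,95,70,80,8,"s9a.png")
a=cv2.imread("pics/s9a.png")
cv2.imwrite("pics/s9a.png",cv2.convertScaleAbs(a,alpha=1.5))
crop(load("top9"),345,170,70,50,9,"t9a.png")
E
```

```text
13.4 [ 0.5116 -0.2035  0.2272] [ 3.1412 -0.      1.4005] [-1.   1.8  7.3] [ 0.25  0.52 -0.03] 0.0081
```

View pics/s9a.png

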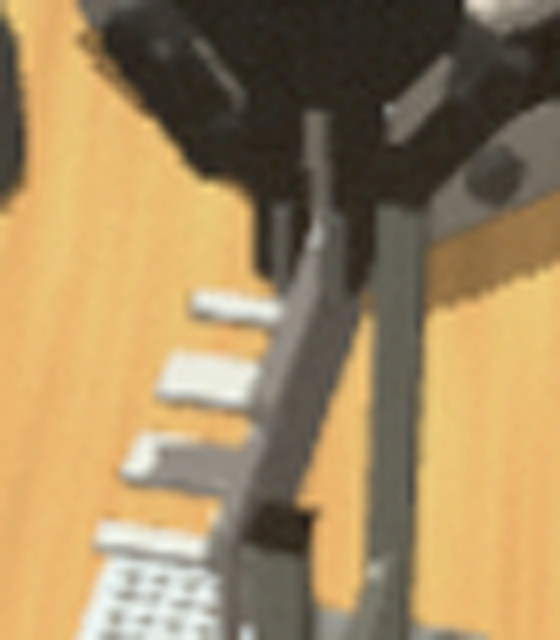

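View pics/t9a.png

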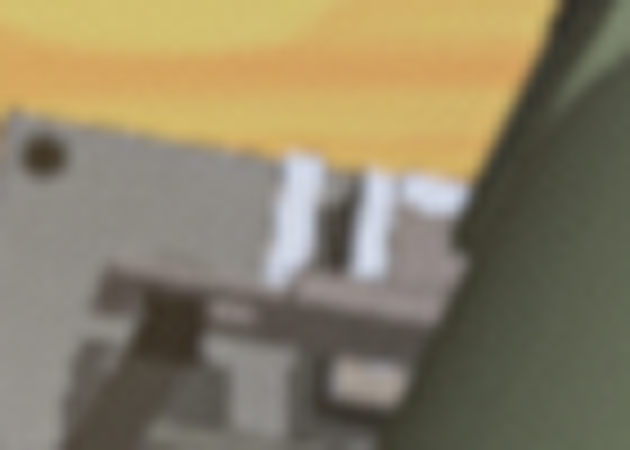

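Request:
servo_tool(rows=[[[0,0,-0.06,0,0,0],[0,0,0,0,0,0]]])

```text
clock: 13.65
position: [0.5115, -0.2035, 0.2274]
tool_rot: [3.142, 0.0, 1.401]
force: [0.8, 0.4, -0.1]
grip_width: 0.008
```

Request:
servo_tool(rows=[[[0,0,0,0,0,0],[0,0,0,0,0,0],[0,0,0,0,0,0]]], grip=-0.4, squeeze=20)

```text
clock: 14.02
position: [0.5115, -0.2034, 0.2275]
tool_rot: [3.142, 0.0, 1.401]
force: [0.2, -0.6, 0.1]
grip_width: 0.0254
```

```bash
python3 snap.py 10; python3 - <<'E'
from ov import *
crop(load("side10"),295,95,70,80,8,"s10a.png")
a=cv2.imread("pics/s10a.png")
cv2.imwrite("pics/s10a.png",cv2.convertScaleAbs(a,alpha=1.5))
E
```

```text
14.125 [ 0.5115 -0.2034  0.2275] [3.1416 0.     1.4005] [-0.7  0.4 -0.3] [-0.01 -0.03  0.  ] 0.0261
```

View pics/s10a.png

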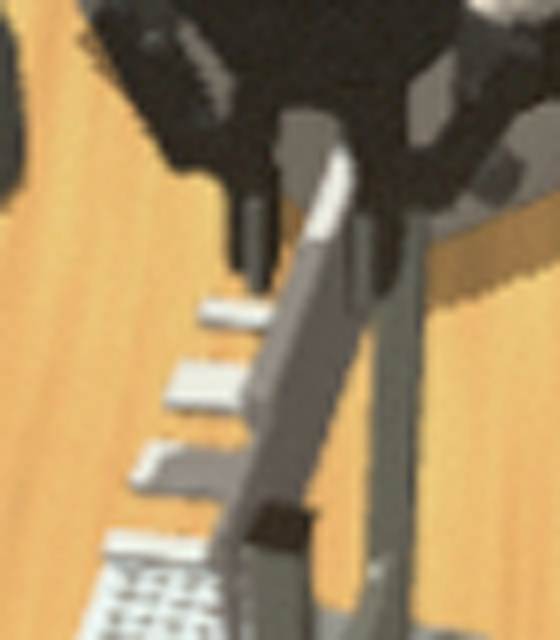

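The bar hangs on the studs, leaning a little, and the fingers are clear. I'll open a bit more and rise slowly.

Request:
servo_tool(rows=[[[0,0,0,0,0,0],[0,0,0,0,0,0],[0,0,-0.5,0,0,0],[0,0,-1,0,0,0],[0,0,-2,0,0,0]]], grip=-0.1)

```text
clock: 14.75
position: [0.5113, -0.2034, 0.2632]
tool_rot: [-3.141, 0.0, 1.4]
force: [0.8, -1.0, 0.7]
grip_width: 0.0381
```

Request:
servo_tool(rows=[[[0,0,-3,0,0,0],[0,0,-3,0,0,0],[0,0,-2,0,0,0]]])

```text
clock: 15.12
position: [0.5117, -0.2037, 0.3446]
tool_rot: [3.14, 0.0, 1.4]
force: [0.4, 0.1, 0.1]
grip_width: 0.0379
```

```bash
python3 snap.py 11
```

```text
15.225 [ 0.5122 -0.2039  0.345 ] [3.1380e+00 1.0000e-04 1.4004e+00] [-0.6 -0.6 -0.3] [-0.02  0.05 -0.  ] 0.0384
```

View pics/s11.png

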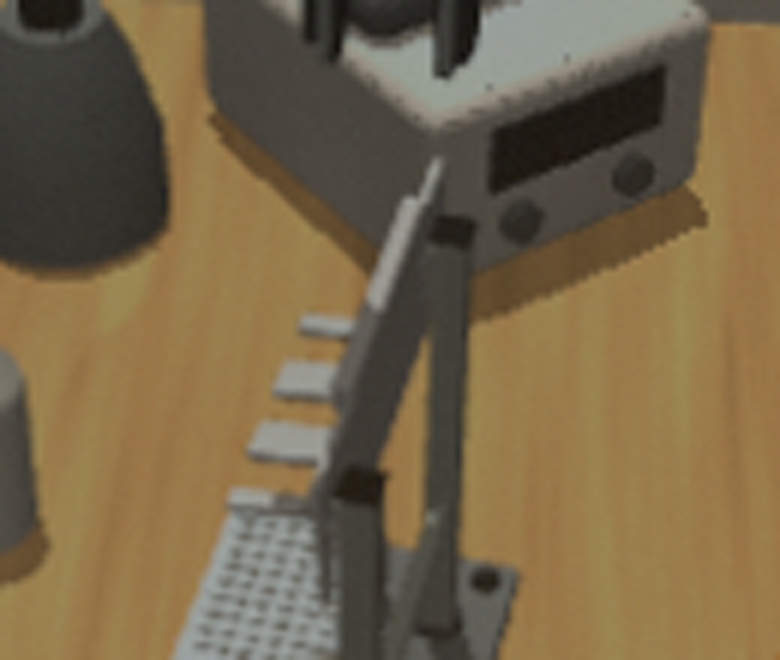

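View pics/t11.png

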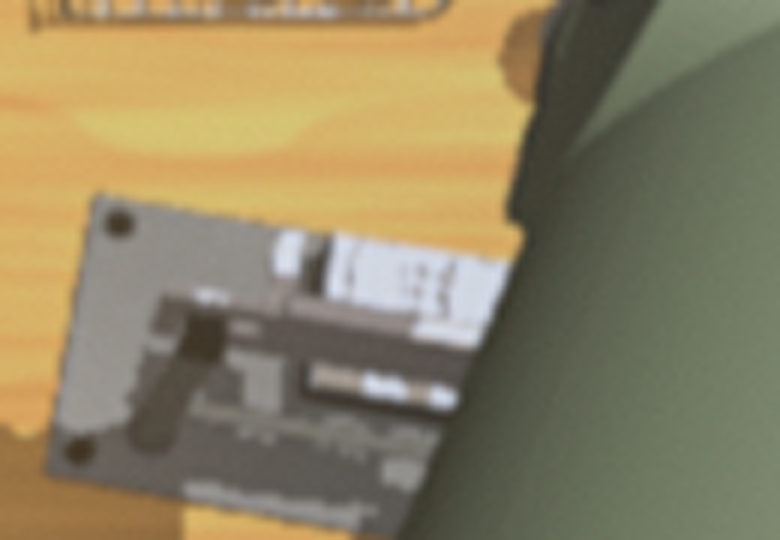

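The bar hangs on both studs: the right stud's head shows in front of the web at top (210,297), and the shelf is on the front side. Next I move beyond its left end with shut fingers.

Request:
servo_tool(rows=[[[-2,0,0,0,0,0],[-4,0.2,0,0,0,0],[-4,0.2,0,0,0,0],[-3.7,0.1,0,0,0,0],[-1,0,0,0,0,0]]], grip=-1)

```text
clock: 15.85
position: [0.4903, -0.3513, 0.3421]
tool_rot: [-3.141, 0.001, 1.398]
force: [-0.4, 0.7, -0.1]
grip_width: 0.0001
```

Request:
servo_tool(rows=[[[0,0,2,0,0,0],[0,0,3,0,0,0],[0,0,2,0,0,0],[0,0,0,0,0,0]]])

```text
clock: 16.35
position: [0.4912, -0.3481, 0.2714]
tool_rot: [-3.139, -0.001, 1.401]
force: [0.7, 0.5, 0.7]
grip_width: -0.0002
```

```bash
python3 snap.py 12; python3 - <<'E'
from h import *
crop(load("top12"),340,150,120,100,6,"t12b.png")
f=load("side12"); print(proj(f,[[.4922,-.3494,.275]]))
crop(f,270,40,130,140,5,"s12b.png")
E
```

```text
16.45 [ 0.4918 -0.349   0.2732] [3.1411e+00 2.0000e-04 1.4009e+00] [-0.3 -0.5  1.3] [-0.02 -0.03 -0.02] 0.0006
[[343.95773117  92.86283431]]
```

View pics/s12b.png

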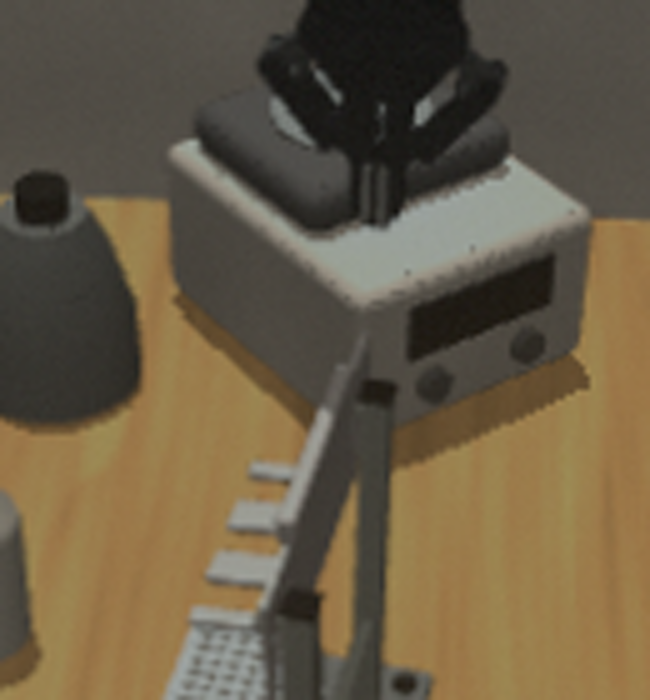

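View pics/t12b.png

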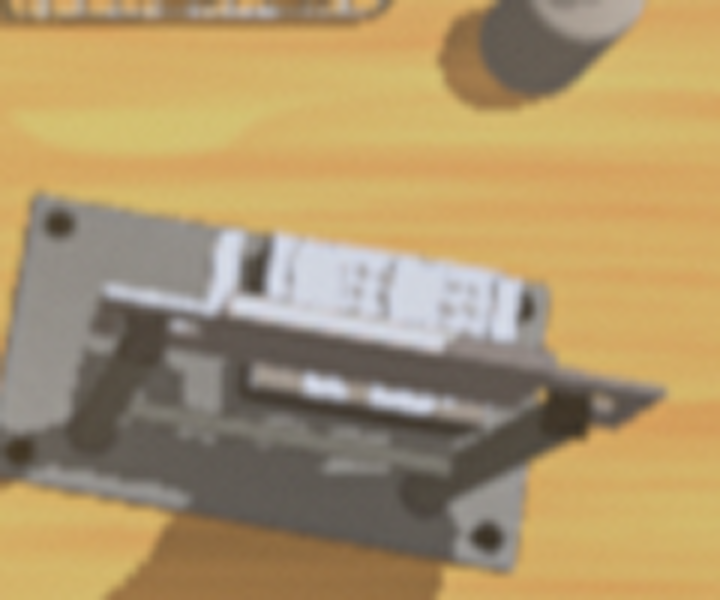

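```bash
python3 - <<'E'
from h import *
f=load("side12");g=load("side3")
p=np.array([.4918,-.349,.2732])
for z in(0,.01,.02,.03,.04): print(z,proj(f,p+[0,0,z])[0].round(1),proj(g,np.array([.5324,.2194,.1022])+[0,0,z])[0].round(1))
crop(f,325,55,40,40,15,"s12c.png")
t=load("top12"); print(proj(t,p)); im=t["image"]; crop(t,420,150,130,110,6,"t12c.png")
E
```

```text
0 [344.1  93.5] [310.7 316.3]
0.01 [344.2  90.3] [310.6 313.9]
0.02 [344.3  87.1] [310.5 311.6]
0.03 [344.4  83.8] [310.4 309.1]
0.04 [344.5  80.5] [310.3 306.7]
[[469.12042352 215.41965707]]
```

View pics/s12c.png

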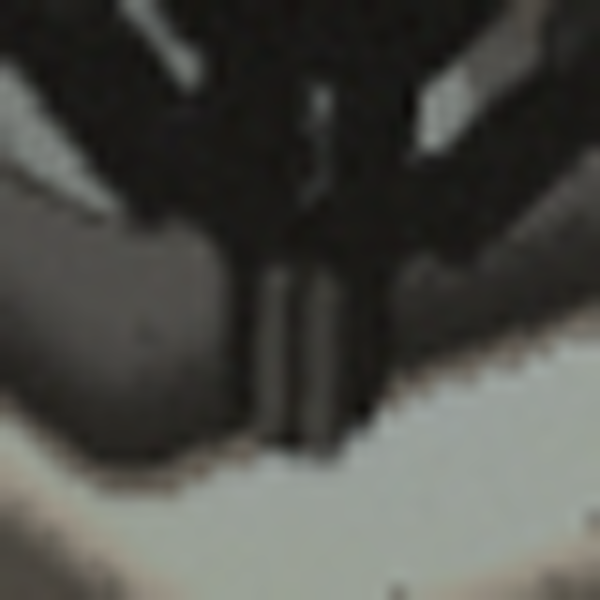

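View pics/t12c.png

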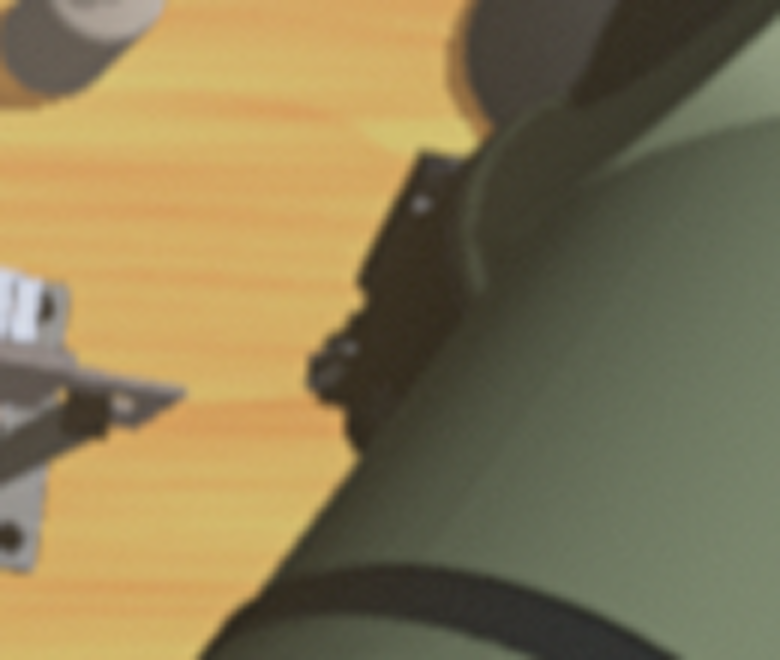

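```bash
python3 - <<'E'
from h import *
t=load("top12"); print(atz(t,(450.4,215),.259)); print(proj(t,[[.4925,-.3129,.259]]))
s=load("side12"); u=px(270,40,5,[(363,333)])[0]; print(atz(s,u,.259),proj(s,[[.4925,-.3129,.259]]),u)
E
```

```text
[ 0.4947189 -0.3109871  0.259    ]
[[451.27338543 215.94021472]]
[ 0.49477484 -0.31074813  0.259     ] [[343.09982838 105.76273008]] (342.2, 106.2)
```

Request:
servo_tool(rows=[[[0,0,2,0,0,0],[0,0,3,0,0,0],[0,0,2.5,0,0,0],[0,0,1,0,0,0],[0,0,0,0,0,0]]])

```text
clock: 17.08
position: [0.4917, -0.3493, 0.188]
tool_rot: [3.141, 0.0, 1.401]
force: [0.5, -0.3, 0.4]
grip_width: -0.0002
```

```bash
python3 snap.py 13; python3 - <<'E'
from h import *
f=load("side13"); crop(f,305,60,70,70,9,"s13b.png")
a=cv2.imread("pics/s13b.png"); cv2.imwrite("pics/s13b.png",cv2.convertScaleAbs(a,alpha=1.6))
crop(load("top13"),420,170,90,75,8,"t13b.png")
E
```

```text
17.175 [ 0.492  -0.3495  0.1887] [3.1402e+00 5.0000e-04 1.4005e+00] [-0.2  0.2  0.2] [ 0.02  0.01 -0.  ] 0.0002
```

View pics/s13b.png

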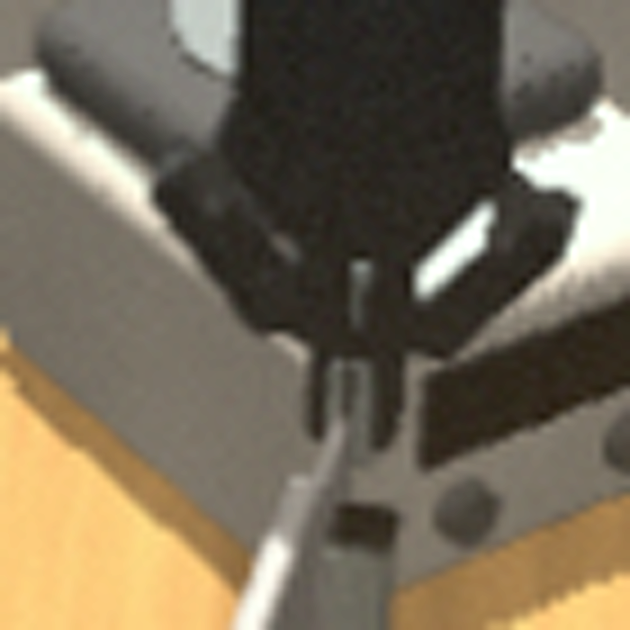

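View pics/t13b.png

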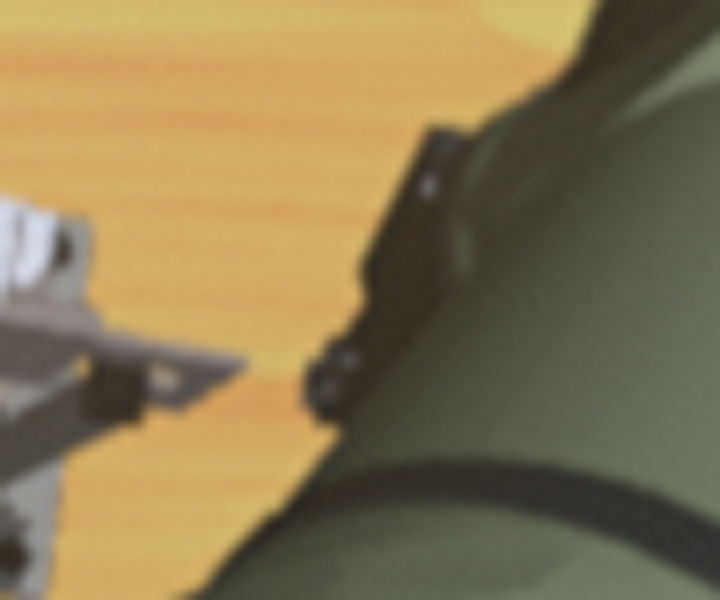

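The fingertips (side (350,450)) sit beyond the ear end (340,430), at stud height, with a gap of roughly 26 mm. Approaching.

Request:
servo_tool(rows=[[[0.5,0.2,0,0,0,0],[0.7,0,0,0,0,0],[0.5,0,0,0,0,0],[0.2,0,0,0,0,0],[0,0,0,0,0,0]]])

```text
clock: 17.8
position: [0.4968, -0.3306, 0.1875]
tool_rot: [3.142, 0.0, 1.401]
force: [0.1, 0.2, 0.2]
grip_width: -0.0001
```

Request:
servo_tool(rows=[[[0.2,0,0,0,0,0],[0.1,0,0,0,0,0],[0.1,0,0,0,0,0],[0,0,0,0,0,0]]])

```text
clock: 18.3
position: [0.4974, -0.3268, 0.1875]
tool_rot: [3.142, 0.0, 1.401]
force: [0.3, -0.4, -0.1]
grip_width: 0.0002
```

```bash
python3 snap.py 14; python3 - <<'E'
from h import *
f=load("side14"); crop(f,305,60,70,70,9,"s14b.png")
a=cv2.imread("pics/s14b.png"); cv2.imwrite("pics/s14b.png",cv2.convertScaleAbs(a,alpha=1.6))
crop(load("top14"),420,170,90,75,8,"t14b.png")
E
```

```text
18.4 [ 0.4973 -0.3269  0.1875] [-3.1415  0.      1.4004] [ 0.3  0.2 -0.3] [-0.01  0.07 -0.06] -0.0003
```

View pics/s14b.png

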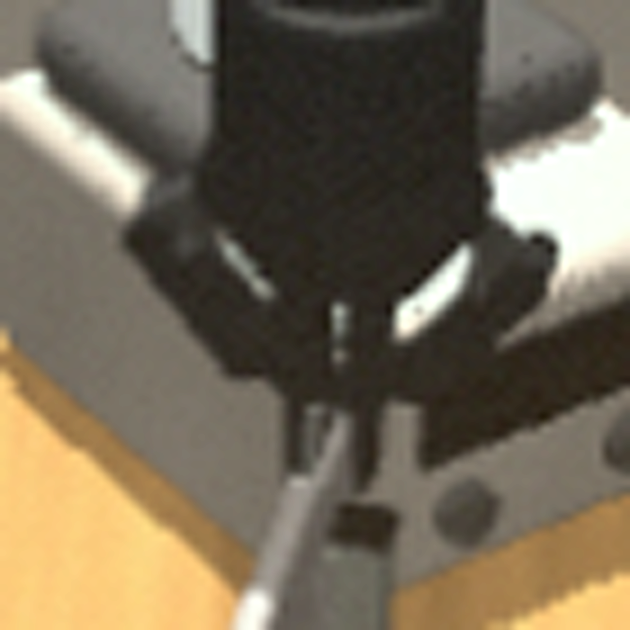

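View pics/t14b.png

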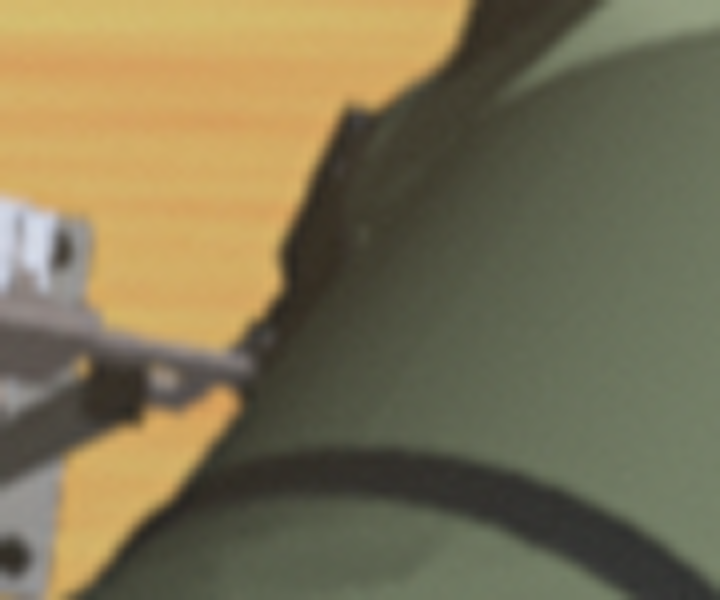

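Nearly touching. Now 1 mm rows.

Request:
servo_tool(rows=[[[0.1,0,0,0,0,0],[0.1,0,0,0,0,0],[0.1,0,0,0,0,0],[0.1,0,0,0,0,0]]])

```text
clock: 18.9
position: [0.4981, -0.3229, 0.1875]
tool_rot: [3.141, 0.0, 1.401]
force: [-0.9, -1.6, -0.9]
grip_width: -0.0003
```

Request:
servo_tool(rows=[[[0.1,0,0,0,0,0],[0.1,0,0,0,0,0],[0.1,0,0,0,0,0],[0.1,0,0,0,0,0]]])

```text
clock: 19.4
position: [0.4988, -0.3189, 0.1875]
tool_rot: [3.142, 0.0, 1.401]
force: [-0.9, -1.9, -0.0]
grip_width: 0.0002
```

Request:
servo_tool(rows=[[[0.1,0,0,0,0,0],[0.1,0,0,0,0,0],[0.1,0,0,0,0,0],[0.1,0,0,0,0,0]]])

```text
clock: 19.9
position: [0.4994, -0.315, 0.1875]
tool_rot: [3.142, 0.0, 1.4]
force: [-0.4, -0.9, -0.0]
grip_width: -0.0002
```

```bash
python3 snap.py 15; python3 - <<'E'
from h import *
f=load("side15"); crop(f,295,75,80,90,7,"s15b.png")
a=cv2.imread("pics/s15b.png"); cv2.imwrite("pics/s15b.png",cv2.convertScaleAbs(a,alpha=1.6))
E
```

```text
20.0 [ 0.4995 -0.3148  0.1875] [-3.1415e+00 -2.0000e-04  1.4007e+00] [-0.1 -0.6  0.8] [-0.12  0.01  0.  ] 0.0001
```

View pics/s15b.png

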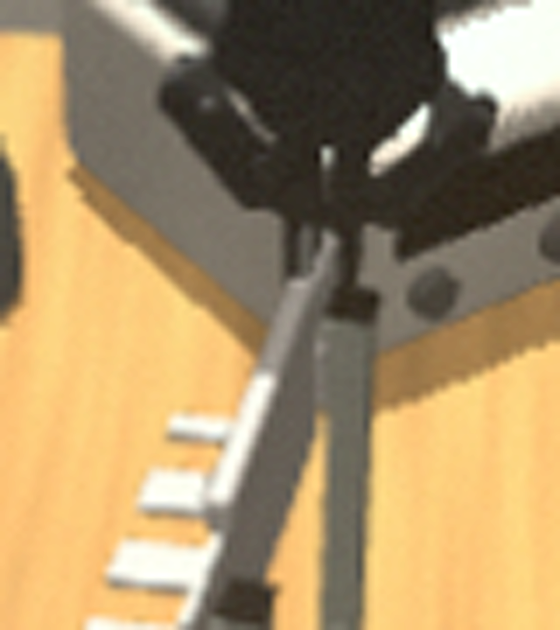

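View pics/t15.png

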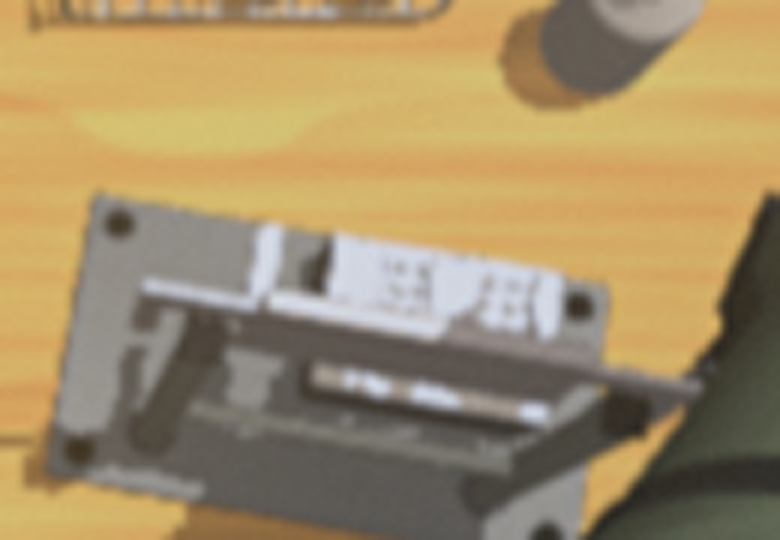

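The bar has slid about 8 mm, with its left end now at (140,285) in the top view, at 1–2 N. Continuing.

Request:
servo_tool(rows=[[[0.1,0,0,0,0,0],[0.1,0,0,0,0,0],[0.1,0,0,0,0,0],[0.1,0,0,0,0,0]]])

```text
clock: 20.5
position: [0.5001, -0.3108, 0.1874]
tool_rot: [-3.141, -0.0, 1.401]
force: [0.3, -0.6, -0.4]
grip_width: -0.0002
```

Request:
servo_tool(rows=[[[0.1,0,0,0,0,0],[0.1,0,0,0,0,0],[0.1,0,0,0,0,0]]])

```text
clock: 20.88
position: [0.5006, -0.3081, 0.1875]
tool_rot: [3.142, 0.0, 1.4]
force: [-0.5, -2.2, -0.5]
grip_width: -0.0002
```

Request:
servo_tool(rows=[[[0.1,0,0,0,0,0],[0,0,0,0,0,0]]])

```text
clock: 21.12
position: [0.5008, -0.3071, 0.1875]
tool_rot: [-3.142, -0.0, 1.401]
force: [-0.7, 0.2, -0.3]
grip_width: 0.0002
```

```bash
python3 snap.py 16; python3 - <<'E'
from h import *
f=load("side16"); crop(f,295,75,80,90,7,"s16b.png")
a=cv2.imread("pics/s16b.png"); cv2.imwrite("pics/s16b.png",cv2.convertScaleAbs(a,alpha=1.6))
E
```

```text
21.225 [ 0.5008 -0.3071  0.1875] [-3.1416e+00 -1.0000e-04  1.4006e+00] [-0.3 -1.   0.3] [-0.07  0.02 -0.04] 0.0002
```

View pics/s16b.png

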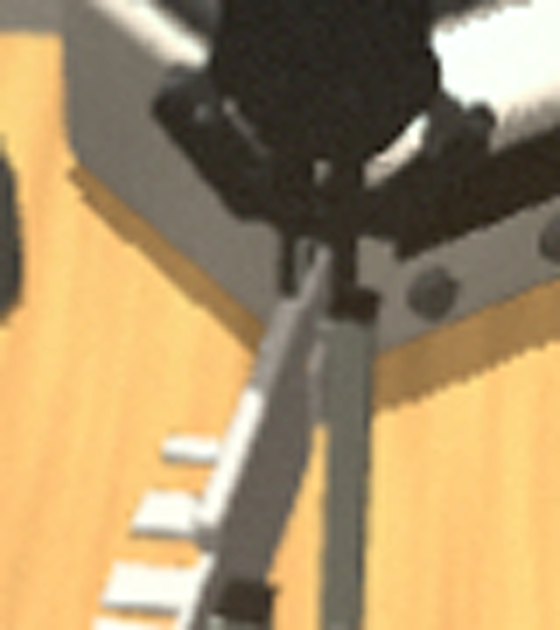

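View pics/t16.png

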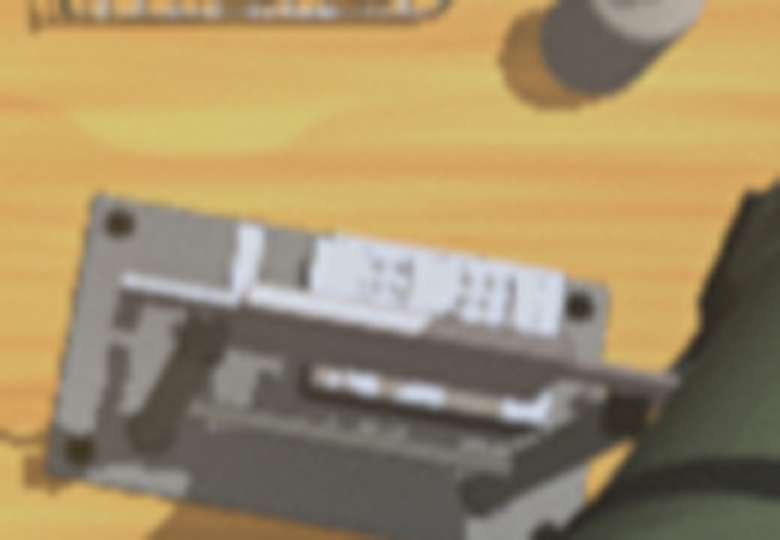

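Request:
servo_tool(rows=[[[0.1,0,0,0,0,0],[0,0,0,0,0,0]]])

```text
clock: 21.48
position: [0.5009, -0.3061, 0.1875]
tool_rot: [3.142, -0.0, 1.4]
force: [0.5, -1.0, -0.2]
grip_width: 0.0003
```

Request:
servo_tool(rows=[[[0.1,0,0,0,0,0],[0,0,0,0,0,0]]])

```text
clock: 21.72
position: [0.5012, -0.305, 0.1875]
tool_rot: [3.142, -0.0, 1.401]
force: [0.0, -1.0, -1.0]
grip_width: -0.0
```

```bash
python3 snap.py 17; python3 - <<'E'
from h import *
f=load("side17"); crop(f,295,75,80,90,7,"s17b.png")
a=cv2.imread("pics/s17b.png"); cv2.imwrite("pics/s17b.png",cv2.convertScaleAbs(a,alpha=1.6))
E
```

```text
21.825 [ 0.5011 -0.305   0.1875] [-3.1416e+00 -1.0000e-04  1.4006e+00] [-0.   0.2  0.2] [-0.1  -0.01  0.  ] 0.0003
```

View pics/s17b.png

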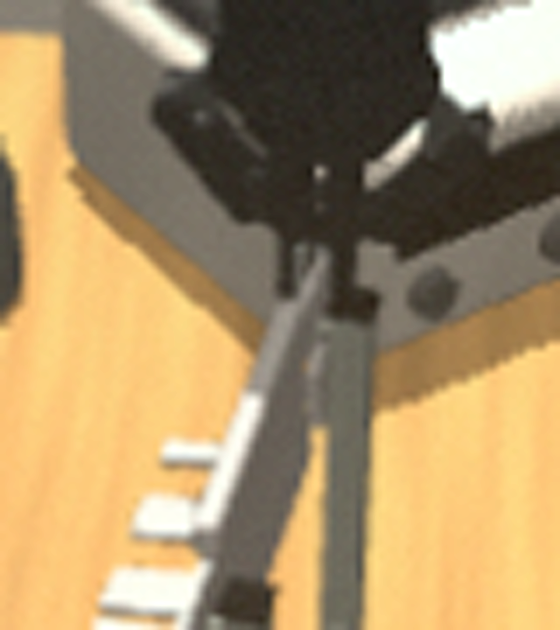

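View pics/t17.png

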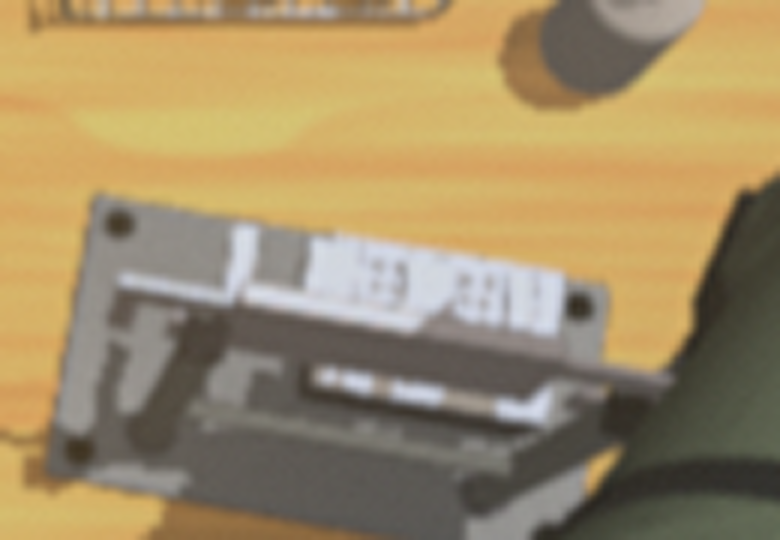

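Request:
servo_tool(rows=[[[0.1,0,0,0,0,0],[0,0,0,0,0,0]]])

```text
clock: 22.08
position: [0.5013, -0.3041, 0.1875]
tool_rot: [-3.142, 0.0, 1.401]
force: [0.1, -1.6, -0.8]
grip_width: -0.0
```

Request:
servo_tool(rows=[[[0.1,0,0,0,0,0],[0,0,0,0,0,0]]])

```text
clock: 22.32
position: [0.5013, -0.3039, 0.1876]
tool_rot: [3.141, 0.001, 1.4]
force: [-0.5, -6.2, -1.2]
grip_width: -0.0003
```

Request:
servo_tool(rows=[[[0.05,0,0,0,0,0],[0,0,0,0,0,0]]])

```text
clock: 22.58
position: [0.5013, -0.3039, 0.1877]
tool_rot: [3.141, 0.002, 1.4]
force: [-0.2, -8.9, -1.6]
grip_width: -0.0001
```

The stop is firm at TCP y ≈ −0.304, about 20 mm of bar travel. I'll back off and check that it dropped.

Request:
servo_tool(rows=[[[-0.2,0,0,0,0,0],[-0.5,0,0,0,0,0],[-1.5,0,0,0,0,0],[-3,0,0,0,0,0],[-3,0,0,0,0,0]]])

```text
clock: 23.2
position: [0.4872, -0.3852, 0.1876]
tool_rot: [3.141, 0.0, 1.4]
force: [-0.3, 0.1, -0.1]
grip_width: 0.0002
```

Request:
servo_tool(rows=[[[-2,0,-3,0,0,0],[0,0,-4,0,0,0],[0,0,-3,0,0,0],[0,0,0,0,0,0]]])

```text
clock: 23.7
position: [0.4843, -0.4049, 0.2896]
tool_rot: [3.139, 0.002, 1.4]
force: [-0.5, 0.3, -1.2]
grip_width: 0.0002
```

```bash
python3 snap.py 18; python3 - <<'E'
from h import *
for k in("11","18"):
    f=load("side"+k); crop(f,295,95,80,80,5,"a.png"); a=cv2.imread("pics/a.png")
    globals()["i"+k]=a
cv2.imwrite("pics/cmp.png",cv2.convertScaleAbs(np.hstack([i11,i18]),alpha=1.5))
crop(load("top12"),340,175,120,65,6,"a.png");a=cv2.imread("pics/a.png");crop(load("top18"),340,175,120,65,6,"a.png");b=cv2.imread("pics/a.png")
cv2.imwrite("pics/cmpt.png",cv2.resize(np.vstack([a,b]),None,fx=.77,fy=.77))
E
```

```text
23.8 [ 0.4839 -0.4037  0.2872] [-3.1415e+00 -1.0000e-04  1.4002e+00] [-0.1  0.1 -1. ] [-0.03  0.05 -0.02] 0.0002
```

View pics/cmp.png

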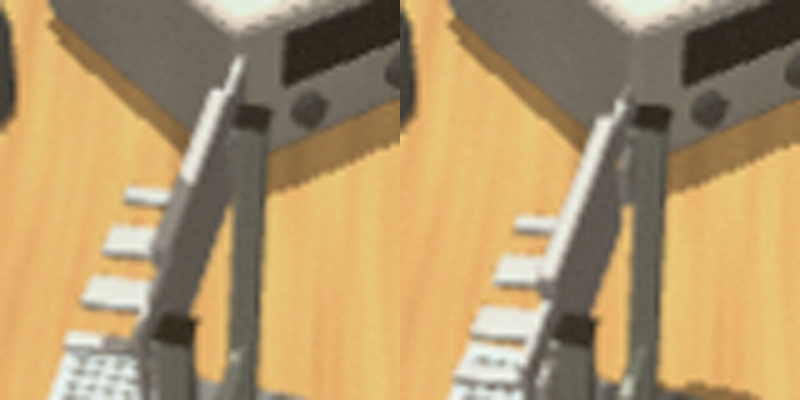

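View pics/cmpt.png

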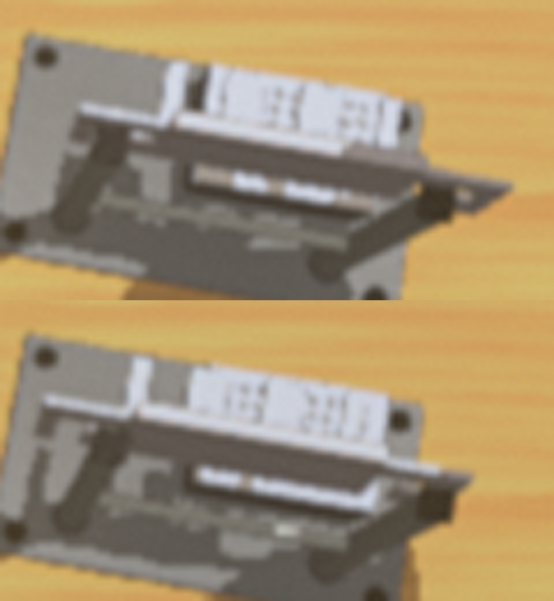

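```bash
python3 - <<'E'
from h import *
s=load("side18");s0=load("side11");t=load("top18");t0=load("top12")
b=[.5113,-.2025,2.972,.199]
d=np.array([.1688,.9856,0])
def ncc(f0,f1,c,h,R=10):
    # subpixel shift by matching upsampled grey patch
    g0=cv2.cvtColor(f0["image"],cv2.COLOR_RGB2GRAY);g1=cv2.cvtColor(f1["image"],cv2.COLOR_RGB2GRAY)
    k=6;x,y=int(c[0]),int(c[1])
    a=cv2.resize(g0[y-h:y+h+1,x-h:x+h+1],None,fx=k,fy=k,interpolation=cv2.INTER_CUBIC)
    w=cv2.resize(g1[y-h-R:y+h+R+1,x-h-R:x+h+R+1],None,fx=k,fy=k,interpolation=cv2.INTER_CUBIC)
    m=cv2.minMaxLoc(cv2.matchTemplate(w,a,cv2.TM_CCOEFF_NORMED)); return (np.array(m[3])/k-R).round(2),round(m[1],2)
for nm,P in(("far tip",(-.054,.060,.005)),("f2",(-.054,.02,.005)),("f3",(-.054,-.02,.005)),("near rail",(0,-.065,.074)),("far rail",(0,.065,.074))):
    q=T(b,[P])[0]; u0=proj(s0,q)[0]
    e=[(proj(s,q+d*L+[0,0,z])[0]-u0).round(2).tolist() for L,z in((.018,0),(.020,0),(.018,-.003),(.020,-.003))]
    print(nm,u0.round(1),"exp",e,"seen",ncc(s0,s,u0,5))
q=T(b,[(0,-.112,.06)])[0];u0=proj(t0,q)[0]
print("top right end exp",[(proj(t,q+d*L+[0,0,z])[0]-u0).round(2).tolist() for L,z in((.018,0),(.02,-.003))],ncc(t0,t,u0,5))
q=T(b,[(0,.112,.06)])[0];u0=proj(t0,q)[0]
print("top left end exp",[(proj(t,q+d*L+[0,0,z])[0]-u0).round(2).tolist() for L,z in((.018,0),(.02,-.003))],ncc(t0,t,u0,4))
E
```

```text
far tip [318.6 131.2] exp [[-1.69, 4.13], [-1.88, 4.6], [-1.68, 5.03], [-1.87, 5.49]] seen (array([-2.  ,  5.83]), 0.95)
f2 [314.7 140.5] exp [[-1.77, 4.33], [-1.97, 4.82], [-1.75, 5.23], [-1.95, 5.72]] seen (array([-1.83,  6.  ]), 0.97)
f3 [310.7 150.2] exp [[-1.86, 4.54], [-2.07, 5.05], [-1.83, 5.44], [-2.04, 5.95]] seen (array([-2.  ,  6.33]), 0.96)
near rail [327.4 143.5] exp [[-1.82, 4.84], [-2.03, 5.39], [-1.82, 5.83], [-2.03, 6.38]] seen (array([1., 5.]), 0.89)
far rail [339.4 111.6] exp [[-1.55, 4.11], [-1.72, 4.57], [-1.57, 5.08], [-1.75, 5.54]] seen (array([-2.83,  6.  ]), 0.89)
top right end exp [[-7.45, -1.34], [-8.37, -1.22]] (array([-8.17, -2.17]), 0.89)
top left end exp [[-7.65, -1.38], [-8.91, -1.31]] (array([-8.17, -2.  ]), 0.96)
```

The shelf tips shifted 5.8–6.3 px down in the side view. A 20 mm slide plus the 3 mm drop predicts 5.5–6.0 px, and no drop would give at most 5.05, so the bar has dropped at both ends. One last overall look.

```bash
python3 - <<'E'
from h import *
for n in("side","top"):
    a=load(n+"0")["image"];b=load(n+"18")["image"]
    cv2.imwrite(f"pics/fin_{n}.png",b[:,:,::-1])
E
```

```text
(no output)
```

View pics/fin_side.png

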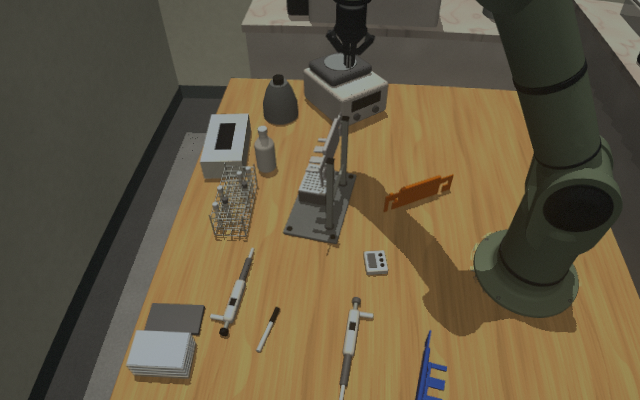

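View pics/fin_top.png

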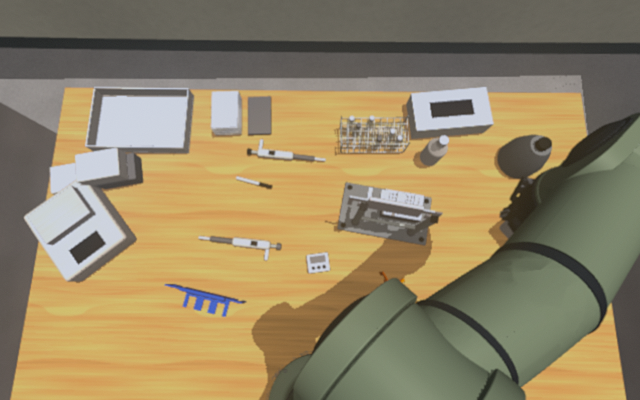

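All the bystanders are where they were. The bar hangs on the stand and the arm is clear, with force near zero. Handing in.

```bash
python3 - <<'E'
from workcell import bot
print(bot.job_done()); print(bot.observe()["clock"])
E
```

```text
the job is handed in; nothing more can be done
None
the job is handed in; nothing more can be done
```

The bar is back on the stand: I hung it on both studs with the forked shelf to the front and let go. I then pushed its left end until both slots reached their closed ends and it dropped into its seats. I handed in at about 24 s of the 56 s.

**Last checks:**
- **Travel:** the push met a firm stop after about 20 mm of bar travel, and the top view showed both ends moved about 8 px, which matches.
- **Drop:** in the side view the shelf tips moved 5.8–6.3 px, against 5.5–6.0 px expected with the 3 mm drop and at most 5.05 px without it.
- **Surroundings:** the bystanders showed no visible movement in the last pictures, and the arm was well clear.

**What disagreed or went off plan:**
- **First grasp:** it closed on nothing just above the rail. Both pictures put the real fingertips about 35 mm above the reported TCP. The second grasp, about 19 mm lower, held.
- **Forces:** while lowering, the bar pressed on the studs with up to about 19 N before I backed off. At the end stop the push reached about 9 N, above the advised 1–3 N; the slide itself took 1–2 N.
- **Rail match:** matching the rail ends between pictures was poor (correlation 0.89), so I relied on the shelf tips instead.
- **Bar position:** the hanging bar leans slightly towards the front.

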